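# Clamp a dental model with a knob sunk in a guard collar

### The arm

A 7-joint arm with a two-finger parallel gripper is mounted at the origin on a cart in front of the work surface, level with it; the furniture and walls round the work are solid. World frame = base frame: x ahead of the robot, y to its left, z up, the work surface at z = 0. Lengths are in m, angles in degrees, forces in N, time in s.
With the tool pointing down it reaches from about 0.425 to 0.875 m from the base axis. Payload 9.9 kg.
Tool frame: the origin (TCP) lies at the very end of the fingers, on their centre line; the grasp point (between the pads) lies 19 mm behind it; z points along the fingers, x is the direction in which the jaws open and shut, and the axes are right-handed (so a half turn about z gives the same grasp; the last joint's range is limited). The gripper opens to 85 mm and grips with 20 to 120 N. Pads are 22 mm wide; open, the fingers measure 114 mm over their backs; the gripper's body (76 mm by 85 mm) begins 54 mm behind the grasp point. The pads swing forward as they close: fully open they stand 13 mm farther back than shut.
Start: joints at [-77.223, 32.985, 1.427, 82.34, -0.859, 64.687, -3.237], TCP at [0.204, 0.643, 0.2] pointing down, gripper open.
Joint ranges: [-157.87, 157.87], [-19.46, 123.44], [-87.15, 90], [11.01, 140.99], [-62.26, 242.26], [9.8, 113.94], [-161.44, 161.44]. Speed limits (degrees/s): [127.2, 127.2, 172.46, 172.46, 180, 180, 180].

### API

Orientations are given as [roll, pitch, yaw] about the fixed x, y, z axes, in that order (R = Rz(yaw) Ry(pitch) Rx(roll)).
In Python, from cell import r gives the robot as it stands. The module is installed in compiled form; this text tells all that it offers.
- The arm moves only by the shell command python3 -m jog 'ROWS'. ROWS is JSON, a list of rows, each an object with "jaw": the closure, from -1 (fully open) to 1 (shut); "xyz": the shift along the tool's x, y, z in mm, a list of three; "angular": the turn, a rotation vector about the tool's x, y, z in rad, a list of three. A call has 1 to 12 rows; each row is the pose to reach, as a shift and turn from the pose measured when the call began, along the tool's axes at that moment; what a row does not reach only later rows make up. A row lasts 1/8 s, in which the tool goes at most 62.5 mm and 10.7 degrees, less where a joint would pass 70% of its speed; a pose out of reach is approached as far as the arm can. A call with a gripper value outside its range is refused whole. The fingers move at their own pace and stop on an object; the grip force is fixed at half the most. Time passes only in rows, so rows that repeat a pose let the fingers close. It gives the time, the measured TCP pose, the force and the opening at its end, in the units of the state.
- r.observe(): the state, without advancing time (a new reading comes with each control period).
- r.get_image(name): name is "side" or "top" or "wrist"; returns (picture, depth): 384x512x3 uint8, red, green, blue; 384x512 float32, m along the optical axis (not along the pixel's ray), 0 where there is no reading.
- r.get_calibration(name): a dict with "K" (3x3 intrinsics, pixels), "T" (4x4, takes a point from camera to world coordinates). Camera axes: x right, y down, z forward; pixel columns grow to the right and rows downward; lengths in m; the calibration is good to about 2 mm. A picture is of the moment at which its call begins: read the wrist's pose just before it. get_calibration takes no time and is no camera call; for the wrist camera it gives the pose at the moment of the call.
- r.sign_off(): hands the job in, once; it reports no verdict.
Trained networks look in the newest picture that a camera, given by its name, has taken for a name from the list of things; names that differ only in an ending like _2 or _b are one class to them, and where a whole thing is asked for, a point or a joint stands for the part that bears it (a point fixed in the world has none). Each returns a list of dicts, best first, with "conf" (0 to 1); they miss things now and then, are a little off and sometimes report something else, mostly with a low value. They report only what shows in the picture. A call takes as long as a camera call. They do not tell look-alikes from the thing itself.
- r.spot_in(target, camera): "position" ([x, y, z] in m, in world coordinates, good to about 4 mm: the middle of the surface that is visible of it).
- r.regions_of(target, camera): "pixels" (384x512 bool, what is visible of it).
- r.mark_of(target, camera): "position" ([x, y, z] in m, in world coordinates, good to about 4 mm: a listed point, or the origin of a listed thing).
The state is a dict: "t": time; "q": joint angles; "dq": joint speeds; "effort": joint torques, N m; "tcp_pos": TCP position; "tool_rot": TCP orientation; "contact_force": force on the tool from outside, world axes, zero at the start; "torque": the same for the moment, N m; "opening": opening from 0.0 (shut) to 1.0 (fully open).
Only numpy, scipy, OpenCV 4.12 (cv2) and the standard library are available. Lean on these libraries where they do the work, as an engineer would, in place of code of your own. Each camera call takes 0.05 s, during which the arm holds its last target.

### The job

Lay the dental model, teeth up, on the bed of the model clamp between the sprung pad and the end stop, the left and right sides of its arch facing pad and stop, and let go of it. Then reach into the guard collar and turn the sunken knob clockwise until the pad holds the model firmly against the end stop, but gently enough not to crack the plaster (about 12 N of clamping force), and let go. Do not force anything against the collar and leave the tin, the jar and the bur block alone.

Things in the scene. Friction and masses are not known exactly. Their poses are not given: they have to be found in the camera images.
- clamp: model clamp, fixed: base plate 110 x 246 x 12 mm, flat bed at its +y end, collar at its -y end. Origin on the bench under the bed's middle, z up, y the jaw direction (pad to stop). Bed top 12 mm up, open at both x sides. Steel end stop, 50 mm wide, 16 mm above the bed, its face fixed somewhere at y = 34 to 44 mm (differs each time, not measured)
- bed_center (a point): point on top of the bed in its middle, 12 mm above the clamp's origin, same axes. With its centre 2 mm from here towards the pad (-y) the model has 5 mm or more to spare to both pad and stop
- guard: round grey collar round the knob, inside 80 mm across, wall 6 mm, 48 mm deep. Origin on the knob's axis at the recess floor, 24 mm above the bench, 112 mm from the clamp's origin towards -y; rim 72 mm above the bench
- knob_grip (a point): middle of the black knob's bar, 45 mm above the bench. Bar 42 mm long (x), 14 thick (y), top at z = 57 mm, 15 mm under the rim; 48 mm round skirt below it up to z = 31 mm. Clockwise from above moves the pad 13 mm per rad to the stop; 0.8 to 2.5 rad needed, it can go on to crush. Drags 0.26 N m while moving, stays where left; clamping adds 0.013 N m per N
- pad: black sprung pad, 30 mm wide (x), 3 to 13 mm above the bed. Origin at its face's middle, level with the bed; y towards the stop. Face starts 38 to 44 mm from the bed centre. It slides the model along the bed to the stop, then its spring yields: 2 N at first, 4 N more per mm (52 N per rad of the knob)
- model_center (a point): middle of the loose dental model, 10 mm above its underside. White plaster base, a rounded polygon 55 (x) x 61 (y) x 12 mm, dark teeth on top (solid to 20 mm, 28 in all), 0.1 to 0.16 kg. z up; y across the arch, left to right: it lies along the clamp's y, either way round. Grasp it along x, 55 mm
- model: the same dental model; origin at its underside, model_center lies at x = 1.5, y = 3.5, z = 10 mm from it; same axes
- tin: round tin, 58 mm across, 26 mm high, red lid; bystander, origin under its centre
- jar: white screw jar, 52 mm across, 55 mm high; bystander, origin under its centre
- burs: aluminium block with small burs standing in it, 34 x 75 x 52 mm; bystander, origin under its centre
Mind the look-alikes: they are no part of the job. What is shaped like the model but blue or purple is not meant.

How it is judged:
By the outcome, as a careful person would: the job done as asked, in the order asked, and still so for the second after the job is handed in, with the robot touching nothing.
It also fails if it takes over 72 s, if anything falls off the work surface, if the arm or the gripper's body presses on something with over 40 N, if the wrist force passes 120 N, or if a joint passes its speed limit or range.

## Working session

There is one attempt and no reset: what is moved stays moved. The work goes in short steps, Python scripts to look and compute and a shell command to move; the robot and the scene stay as the last step left them, time stands still between calls to the robot, and variables do not carry over. Pictures are saved under pics/ and viewed, and the job is handed in when it is done.

```bash
mkdir -p pics; python3 - <<'E'
from cell import r
import cv2
s=r.observe(); print({k:(v if not hasattr(v,'round') else v) for k,v in s.items()})
for n in ("top","side","wrist"):
    p,d=r.get_image(n); cv2.imwrite(f"pics/{n}0.png",p[:,:,::-1])
    for t in ("clamp","model","guard","pad","knob_grip","tin","jar","burs","model_center","bed_center"):
        print(n,t,[([round(float(x),4) for x in o["position"]],round(o["conf"],2)) for o in r.mark_of(t,n)][:4])
E
```

```text
{'t': 0.0, 'q': array([-77.22249222,  33.03226963,   1.42316609,  82.38614866,
        -0.85843223,  64.68756029,  -3.2376845 ]), 'dq': array([ 0.03956066, -0.07544013, -0.00382423,  0.06987484, -0.00410718,
       -0.02472232, -0.09130465]), 'effort': array([ 7.54029625e-04, -7.65744281e+01,  2.25174777e+00, -2.85975176e+01,
        1.56013377e-02,  1.22040728e-02, -1.20228137e-05]), 'tcp_pos': array([0.20370911, 0.64299266, 0.19914894]), 'tool_rot': array([1.79994281e+02, 9.52351631e-02, 7.24232586e+01]), 'contact_force': array([-0.08877844, -0.70479924, -0.87959744]), 'torque': array([0.06924034, 0.0097801 , 0.03109784]), 'opening': 0.9971225889933764}
top clamp [([0.4624, -0.0512, -0.0004], 0.96), ([0.464, -0.0968, 0.011], 0.18)]
top model [([0.5657, 0.1474, -0.0052], 0.86), ([0.4517, 0.1347, -0.0025], 0.74), ([0.5195, 0.2245, -0.0011], 0.63)]
top guard [([0.4783, -0.1648, 0.0224], 0.74)]
top pad [([0.468, -0.0945, 0.0141], 0.38)]
top knob_grip [([0.4782, -0.1673, 0.0413], 0.6)]
top tin [([0.6765, -0.0059, 0.0004], 0.8)]
top jar [([0.6958, 0.1254, -0.0011], 0.76)]
top burs [([0.4
[... 268 characters left out ...]
029], 0.97)]
side model [([0.454, 0.1386, -0.0018], 0.84), ([0.5601, 0.1423, -0.0017], 0.77), ([0.5173, 0.2265, 0.0003], 0.56)]
side guard [([0.4779, -0.1639, 0.0247], 0.67)]
side pad []
side knob_grip [([0.4718, -0.1647, 0.0507], 0.42)]
side tin [([0.6817, 0.0004, 0.0029], 0.64)]
side jar [([0.694, 0.1299, 0.0021], 0.57)]
side burs [([0.4218, -0.3186, 0.0016], 0.95)]
side model_center [([0.5604, 0.143, 0.0109], 0.79), ([0.5206, 0.2309, 0.0107], 0.51), ([0.4583, 0.1397, 0.0081], 0.5)]
side bed_center [([0.4591, -0.0538, 0.0134], 0.89)]
wrist clamp []
wrist model []
wrist guard []
wrist pad []
wrist knob_grip []
wrist tin []
wrist jar []
wrist burs []
wrist model_center []
wrist bed_center []
```

View pics/top0.png

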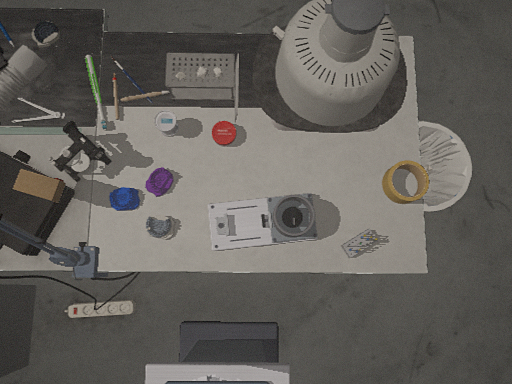

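View pics/side0.png

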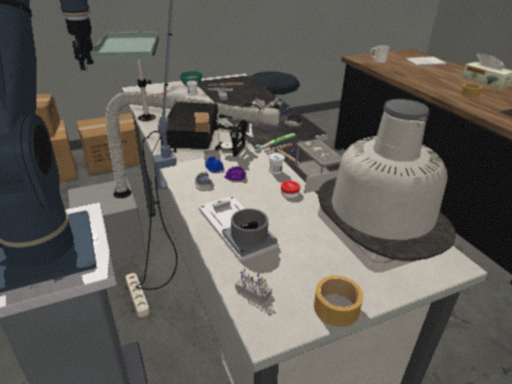

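```bash
cat > h.py <<'E'
import numpy as np, cv2
from cell import r
from scipy.spatial.transform import Rotation as R
def cloud(n):
    p,d=r.get_image(n); c=r.get_calibration(n); K=c["K"];T=np.array(c["T"])
    v,u=np.mgrid[0:384,0:512]
    P=np.stack([(u-K[0][2])*d/K[0][0],(v-K[1][2])*d/K[1][1],d],-1)@T[:3,:3].T+T[:3,3]
    P[d==0]=np.nan
    return p,d,P
E
python3 - <<'E'
from h import *
for n in("top","side"):
    p,d,P=cloud(n)
    np.save(n+"P.npy",P); np.save(n+"p.npy",p)
    g=np.full((14,20),-1.)
    xi=np.floor((P[...,0]-0.1)/.05); yi=np.floor((P[...,1]+.3)/.05)
    for a in range(14):
        for b in range(20):
            m=(xi==a)&(yi==b)
            if m.any(): g[a,b]=np.nanmax(P[...,2][m])
    print(n,"cols y from -.3"); 
    for a in range(14): print("%.2f"%(0.1+.05*a),' '.join("%5.2f"%z for z in g[a]))
p,d,P=None,None,np.load("topP.npy");p=np.load("topp.npy")
cv2.imwrite("pics/crop0.png",cv2.resize(p[170:270,100:340,::-1],None,fx=3.3,fy=3.3,interpolation=cv2.INTER_CUBIC))
E
```

```text
top cols y from -.3
0.10 -0.75 -0.75  0.00  0.02  0.02  0.02  0.02  0.02  0.02  0.01 -0.75 -0.75 -0.74 -0.75 -0.75 -0.74 -0.75 -0.75 -0.75 -0.75
0.15 -0.75 -0.75 -0.00 -0.00  0.00  0.00  0.00 -0.01 -0.01 -0.01 -0.75 -0.75 -0.75 -0.71 -0.71 -0.71 -0.71 -0.70 -0.72 -0.75
0.20 -0.75 -0.75 -0.75 -0.75 -0.74 -0.75 -0.75 -0.75 -0.75 -0.75 -0.75 -0.75 -0.75 -0.71 -0.68 -0.67 -0.69 -0.71 -0.71 -0.75
0.25 -0.75 -0.75 -0.75 -0.75 -0.75 -0.75 -0.74 -0.75 -0.75 -0.75 -0.75 -0.75 -0.75 -0.61 -0.64 -0.52 -0.46 -0.75 -0.75 -0.75
0.30 -0.75  0.00 -0.75 -0.75 -0.74 -0.75 -0.75  0.00 -0.75 -0.75 -0.75  0.03  0.08  0.00 -0.74 -0.75 -0.04 -0.75 -0.75 -0.75
0.35  0.02  0.01  0.01  0.01  0.01  0.01  0.02  0.01  0.01  0.01  0.01  0.28  0.27  0.01  0.08  0.04  0.00 -1.00 -1.00 -0.75
0.40  0.04  0.07  0.08  0.08  0.02  0.03  0.02  0.01  0.03  0.03  0.01  0.41  0.39  0.08  0.08  0.08 -0.00 -1.00 -1.00 -1.00
0.45  0.01  0.08  0.08  0.08  0.03  0.03  0.03  0.01  0.03  0.03  0.03  0.01  0.11  0.11  0.08  0.08 -1.00 -1.00 -1.00 -1.00
0.50  0.01  0.07  0.08  0.08  0.02  0.02  0.02  0.01  0.03  0.03  0.03  0.03  0.
[... 1740 characters left out ...]
.00  0.03  0.02  0.03  0.02  0.11  0.11  0.11  0.08  0.08  0.08  0.08  0.07
0.55  0.00  0.00  0.00  0.00  0.00  0.00  0.00  0.00  0.03  0.03  0.00  0.10  0.11  0.11  0.11  0.08  0.08  0.08  0.08  0.07
0.60  0.00  0.00  0.00  0.00  0.00  0.03  0.02  0.00  0.00  0.00  0.00  0.10  0.10  0.00  0.05  0.08  0.08  0.08  0.07  0.06
0.65  0.22  0.22  0.20  0.07  0.00  0.03  0.03  0.06  0.06  0.05  0.00  0.02  0.10  0.00  0.00  0.00  0.05  0.06  0.06 -1.00
0.70  0.24  0.24  0.23  0.07  0.07  0.07  0.02  0.01  0.06  0.05  0.01  0.02  0.01  0.01  0.01  0.01  0.07  0.06 -1.00 -1.00
0.75  0.35  0.35  0.34  0.07  0.07  0.10  0.11  0.10  0.09  0.01  0.02  0.02  0.02  0.00  0.01  0.06  0.07 -1.00 -1.00  0.00
```

View pics/crop0.png

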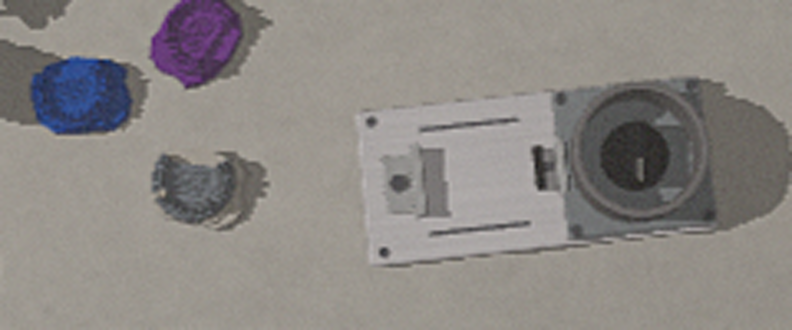

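```bash
python3 - <<'E'
from h import *
P=np.load("sideP.npy");Q=np.load("topP.npy")
for u,v in[(165,20),(165,60),(165,100),(165,140),(170,5),(128,42),(105,48),(150,42),(141,95),(115,110),(120,150),(145,75),(147,100),(147,115),(160,180),(120,185),(155,98),(215,98)]: print("side",u,v,P[v,u].round(3))
for u,v in[(5,222),(20,233),(40,245),(60,255),(80,260),(95,265),(85,245),(100,275)]: print("top",u,v,Q[v,u].round(3))
m=(P[...,2]>.15)&(P[...,0]<.7)&(P[...,0]>.05)&(P[...,1]<1.2)&(P[...,1]>-.3)
p=np.load("sidep.npy").copy(); p[m]=[255,0,0]
cv2.imwrite("pics/s1.png",p[:,:,::-1])
m=(Q[...,2]>.15)
p=np.load("topp.npy").copy(); p[m]=[255,0,0]
cv2.imwrite("pics/t1.png",p[:,:,::-1])
E
```

```text
side 165 20 [0.814 2.155 0.108]
side 165 60 [ 0.783  2.141 -0.165]
side 165 100 [0.389 0.281 0.228]
side 165 140 [0.377 0.289 0.094]
side 170 5 [0.44  0.328 0.479]
side 128 42 [0.373 0.815 0.28 ]
side 105 48 [0.28  0.755 0.278]
side 150 42 [0.454 0.789 0.28 ]
side 141 95 [0.381 0.718 0.097]
side 115 110 [ 0.282  0.851 -0.002]
side 120 150 [ 0.274  0.872 -0.203]
side 145 75 [ 0.622  2.131 -0.256]
side 147 100 [0.401 0.71  0.076]
side 147 115 [0.391 0.7   0.018]
side 160 180 [ 0.344  0.281 -0.043]
side 120 185 [ 0.244  0.873 -0.387]
side 155 98 [0.442 0.762 0.062]
side 215 98 [ 0.729  0.837 -0.002]
top 5 222 [0.42  0.296 0.385]
top 20 233 [0.408 0.299 0.331]
top 40 245 [0.396 0.315 0.222]
top 60 255 [0.38  0.299 0.168]
top 80 260 [0.373 0.294 0.074]
top 95 265 [0.364 0.277 0.026]
top 85 245 [0.407 0.295 0.046]
top 100 275 [ 0.341  0.278 -0.018]
```

View pics/s1.png

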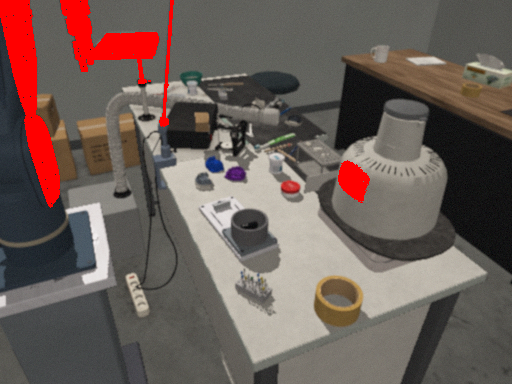

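View pics/t1.png

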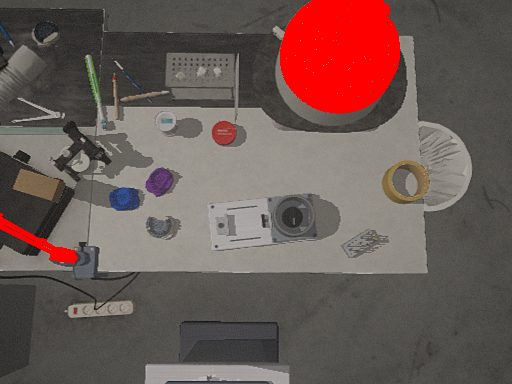

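```bash
python3 -m jog '[{"jaw":1,"xyz":[-60,0,-20],"angular":[0,0,0]},{"jaw":1,"xyz":[-120,0,-40],"angular":[0,0,0]},{"jaw":1,"xyz":[-180,0,-60],"angular":[0,0,0]},{"jaw":1,"xyz":[-230,0,-80],"angular":[0,0,0]},{"jaw":1,"xyz":[-230,0,-80],"angular":[0,0,0]},{"jaw":1,"xyz":[-230,0,-80],"angular":[0,0,0]}]'
python3 - <<'E'
from h import *
print(r.observe()["q"].round(1)); print(r.get_calibration("top")["T"]); print(r.get_calibration("side")["T"])
p,d,P=cloud("side"); cv2.imwrite("pics/s2.png",p[:,:,::-1]); np.save("s2P.npy",P)
p,d,P=cloud("wrist"); cv2.imwrite("pics/w2.png",p[:,:,::-1])
print(r.get_calibration("wrist")["T"])
E
```

```text
t: 2.5
tcp_pos: [0.1345, 0.4248, 0.2804]
tool_rot: [-180.0, -0.1, 72.4]
contact_force: [1.2, 0.4, 0.0]
opening: -0.004
[-79.3   9.    1.  107.4  -0.2  63.5  -5.8]
[[ 0.00751716 -0.98323278  0.18219987  0.3483574 ]
 [-0.99986709 -0.01002654 -0.01285547 -0.06020507]
 [ 0.01446675 -0.18207902 -0.98317747  1.05630738]
 [ 0.          0.          0.          1.        ]]
[[ 0.91558685 -0.20576862  0.34548516  0.16370024]
 [-0.4016748  -0.50842505  0.76168322 -0.87477456]
 [ 0.01892281 -0.83615982 -0.54815936  0.66039337]
 [ 0.          0.          0.          1.        ]]
[[ 0.301977    0.92010838  0.24942024  0.07202654]
 [ 0.95331449 -0.29113622 -0.08019467  0.44444543]
 [-0.00117252  0.26199288 -0.96506909  0.45344   ]
 [ 0.          0.          0.          1.        ]]
```

View pics/s2.png

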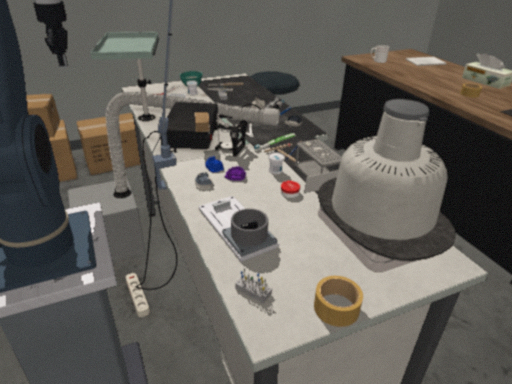

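View pics/w2.png

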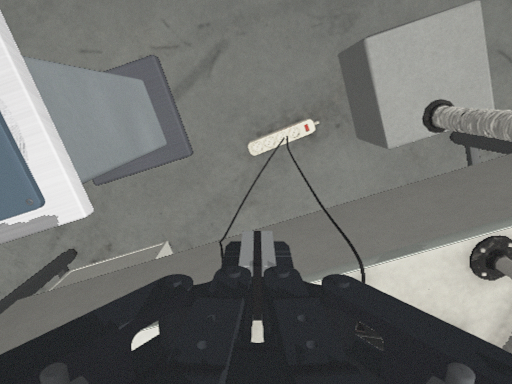

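```bash
python3 -m jog '[{"jaw":1,"xyz":[-40,0,0],"angular":[0,0,0]},{"jaw":1,"xyz":[-43,52,0],"angular":[0,0,0.13]},{"jaw":1,"xyz":[-54,104,0],"angular":[0,0,0.26]},{"jaw":1,"xyz":[-70,154,0],"angular":[0,0,0.39]},{"jaw":1,"xyz":[-70,154,0],"angular":[0,0,0.39]}]'
python3 - <<'E'
from h import *
print(r.observe()["q"].round(1))
p,d,P=cloud("side"); cv2.imwrite("pics/s3.png",p[:,:,::-1]); np.save("s2P.npy",P)
p,d,Q=cloud("top"); cv2.imwrite("pics/t3.png",p[:,:,::-1])
E
```

```text
t: 3.22
tcp_pos: [0.2634, 0.3098, 0.2791]
tool_rot: [179.9, 0.1, 49.6]
contact_force: [-0.3, 0.5, 0.1]
opening: -0.003
[-67.    5.5  11.9 112.1  -1.2  62.6  -5. ]
```

View pics/s3.png

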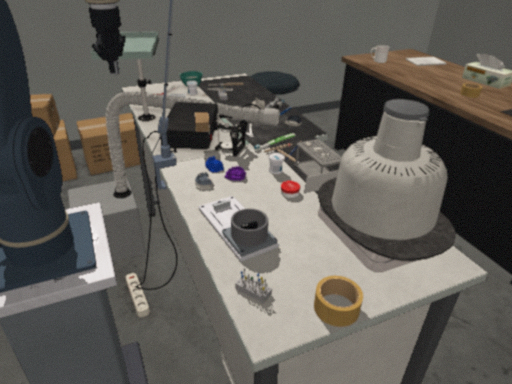

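View pics/t3.png

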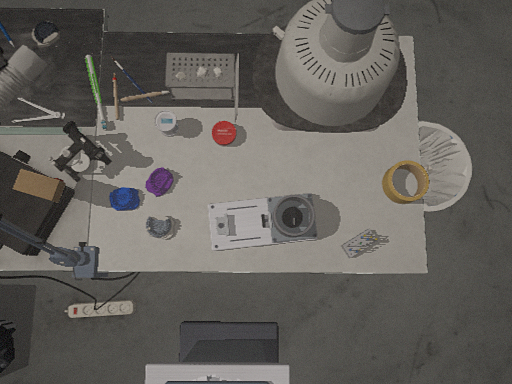

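```bash
python3 -m jog '[{"jaw":1,"xyz":[-4,52,0],"angular":[0,0,0.13]},{"jaw":1,"xyz":[-14,104,0],"angular":[0,0,0.26]},{"jaw":1,"xyz":[-31,155,0],"angular":[0,0,0.39]},{"jaw":1,"xyz":[-50,195,0],"angular":[0,0,0.50]},{"jaw":-1,"xyz":[-62,216,0],"angular":[0,0,0.56]},{"jaw":-1,"xyz":[-62,216,0],"angular":[0,0,0.56]}]'
python3 - <<'E'
from h import *
print(r.observe()["q"].round(1))
p,d,P=cloud("wrist"); cv2.imwrite("pics/w4.png",p[:,:,::-1]); np.save("w4P.npy",P);np.save("w4p.npy",p)
for t in("model_center","model","bed_center","clamp"): print(t,[(o["position"].round(4) if hasattr(o["position"],'round') else o["position"],round(o["conf"],2)) for o in r.mark_of(t,"wrist")][:4])
E
```

```text
t: 4.08
tcp_pos: [0.3863, 0.1259, 0.279]
tool_rot: [179.9, 0.1, 17.9]
contact_force: [-0.7, 1.2, -0.3]
opening: 0.42
[-49.    5.8  27.2 112.5  -2.9  62.5  -2.6]
model_center [([0.5178, 0.229, 0.0074], 0.84), ([0.4555, 0.148, 0.0127], 0.75), ([0.5606, 0.1384, 0.0098], 0.64), ([0.4501, 0.1409, 0.0003], 0.47)]
model [([0.451, 0.1393, -0.0002], 0.8), ([0.521, 0.2245, -0.0006], 0.63), ([0.6981, 0.1311, -0.0032], 0.62), ([0.5569, 0.1491, 0.0024], 0.57)]
bed_center [([0.4615, -0.0522, 0.0124], 0.6)]
clamp [([0.4613, -0.0553, -0.0017], 0.78)]
```

View pics/w4.png

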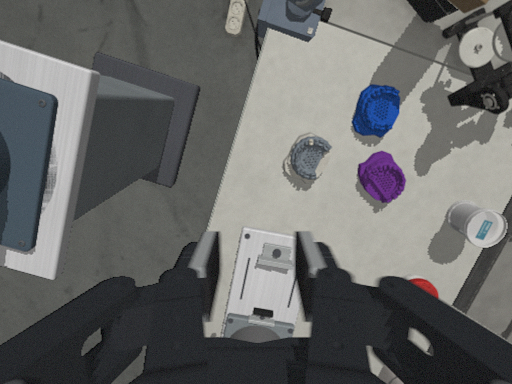

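```bash
python3 - <<'E'
from h import *
P=np.load("w4P.npy");p=np.load("w4p.npy")
def rect(P,p,cx,cy,name,half=.06,res=.0005):
    n=int(2*half/res); img=np.zeros((n,n,3),np.uint8); H=np.full((n,n),np.nan)
    m=(abs(P[...,0]-cx)<half-.001)&(abs(P[...,1]-cy)<half-.001)
    # image up=+x, left=+y
    rr=((cx+half-P[...,0][m])/res).astype(int); cc=((cy+half-P[...,1][m])/res).astype(int)
    for a,b,c,z in zip(rr,cc,p[m],P[...,2][m]): cv2.circle(img,(int(b),int(a)),2,[int(x) for x in c[::-1]],-1); H[a,b]=z
    cv2.imwrite(name,cv2.resize(img,None,fx=2.5,fy=2.5)); return
rect(P,p,.455,.14,"pics/rect4.png")
m=(abs(P[...,0]-.455)<.055)&(abs(P[...,1]-.14)<.055)
print("table z",np.nanmedian(P[...,2][m]))
for lo in(.004,.007,.014):
    k=m&(P[...,2]>lo)
    pts=(P[k][:,:2]*1000).astype(np.float32)
    print(lo,k.sum(),cv2.minAreaRect(pts),pts.min(0),pts.max(0), np.histogram(P[k][:,2],10))
E
```

```text
table z 0.3662477870419512
0.004 17493 ((463.65423583984375, 143.93190002441406), (122.3201675415039, 68.23424530029297), 20.554044723510742) [400.00192 107.10729] [509.90714 194.78151] (array([ 1656,     0,     0,     0,     0,     0,     0,   423,  4190,
       11224]), array([0.00402618, 0.04425297, 0.08447977, 0.12470657, 0.16493337,
       0.20516017, 0.24538697, 0.28561377, 0.32584056, 0.36606736,
       0.40629416]))
0.007 17419 ((463.87664794921875, 143.79409790039062), (122.63912963867188, 67.54962158203125), 21.13930320739746) [400.00192 107.10729] [509.90714 194.77797] (array([ 1582,     0,     0,     0,     0,     0,     0,   451,  4402,
       10984]), array([0.00700231, 0.0469315 , 0.08686068, 0.12678987, 0.16671905,
       0.20664824, 0.24657742, 0.28650661, 0.32643579, 0.36636498,
       0.40629416]))
0.014 16881 ((436.4841003417969, 145.24163818359375), (57.66748809814453, 73.91470336914062), 83.04012298583984) [400.00192 114.06659] [476.14093 171.69418] (array([ 1044,     0,     0,     0,     0,     0,     0,   512,  4851,
       10474]), array([0.0140619 , 0.05328513, 0.09250836, 0.13173158, 0.17095481,
       0.21017803, 0.24940126, 0.28862448, 0.32784771, 0.36707094,
       0.40629416]))
```

View pics/rect4.png

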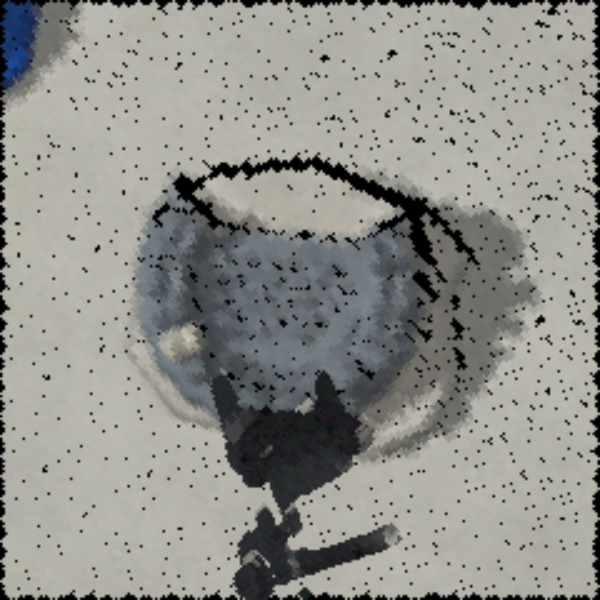

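```bash
cat >> h.py <<'E'
def hmap(P,cx,cy,name,half=.05,res=.0005,s=6,zmax=.04):
    n=int(2*half/res); m=(abs(P[...,0]-cx)<half-.001)&(abs(P[...,1]-cy)<half-.001)&(P[...,2]<zmax)
    H=np.zeros((n,n),np.float32)
    for a,b,z in zip(((cx+half-P[...,0][m])/res).astype(int),((cy+half-P[...,1][m])/res).astype(int),P[...,2][m]): cv2.circle(H,(int(b),int(a)),1,float(max(z,0.0001)),-1)
    c=cv2.applyColorMap(np.clip(H/zmax*255,0,255).astype(np.uint8),cv2.COLORMAP_JET); c[H==0]=0
    c=cv2.resize(c,(600,600),interpolation=0)
    for k in range(0,600,60): cv2.line(c,(k,0),(k,599),(255,255,255),1); cv2.line(c,(0,k),(599,k),(255,255,255),1)
    cv2.imwrite(name,c)
E
python3 - <<'E'
from h import *
P=np.load("w4P.npy")
hmap(P,.455,.14,"pics/h4.png")
m=(abs(P[...,0]-.455)<.05)&(abs(P[...,1]-.14)<.05)&(P[...,2]<.04)
for lo in(.004,.007,.01,.014):
    k=m&(P[...,2]>lo); pts=(P[k][:,:2]*1000).astype(np.float32)
    print(lo,k.sum(),cv2.minAreaRect(pts),pts.min(0),pts.max(0))
print(np.histogram(P[m][:,2],20))
E
```

```text
0.004 1647 ((453.64892578125, 139.74514770507812), (65.55512237548828, 53.900272369384766), 80.27491760253906) [423.79242 107.10729] [480.61725 173.27908]
0.007 1578 ((453.7425231933594, 140.0120849609375), (64.98234558105469, 53.84840393066406), 80.8932113647461) [424.39877 107.10729] [480.61725 172.73616]
0.01 1453 ((454.21295166015625, 142.617919921875), (59.19297409057617, 53.28168869018555), 86.87487030029297) [427.66647 112.77351] [480.61725 172.73616]
0.014 1044 ((450.5948181152344, 143.5190887451172), (57.66748809814453, 45.48371887207031), 83.04012298583984) [428.06543 114.06659] [476.14093 171.69418]
(array([ 134, 1884, 1429,   89,   20,   28,  113,   39,   94,  217,  109,
         58,  233,  242,  130,   60,   99,  142,   55,   16]), array([-0.00300797, -0.00142316,  0.00016165,  0.00174647,  0.00333128,
        0.00491609,  0.0065009 ,  0.00808571,  0.00967052,  0.01125533,
        0.01284014,  0.01442495,  0.01600976,  0.01759457,  0.01917938,
        0.02076419,  0.022349  ,  0.02393381,  0.02551862,  0.02710344,
        0.02868825]))
```

View pics/h4.png

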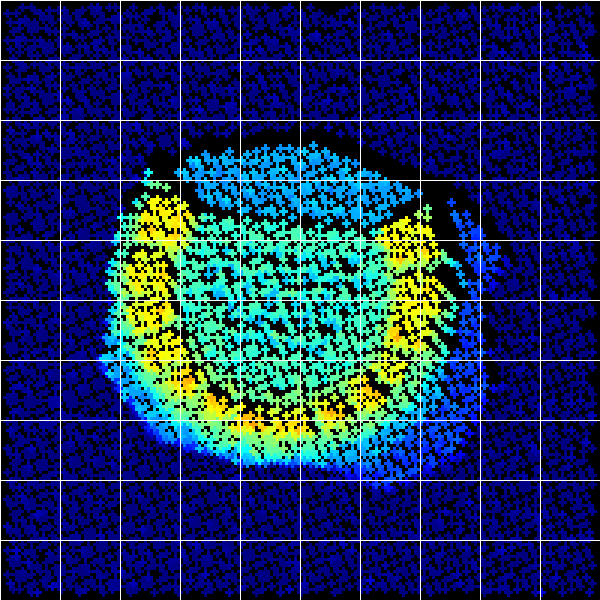

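```bash
python3 - <<'E'
from h import *
P=np.load("topP.npy")
m=(P[...,0]>.38)&(P[...,0]<.56)&(P[...,1]>-.25)&(P[...,1]<.08)
for lo,hi in((.005,.1),(.007,.1),(.007,.018)):
    k=m&(P[...,2]>lo)&(P[...,2]<hi); print(lo,hi,cv2.minAreaRect((P[k][:,:2]*1000).astype(np.float32)))
k=m&(P[...,2]>.066); pts=(P[k][:,:2]*1000).astype(np.float32); print("collar",cv2.minEnclosingCircle(pts),P[k][:,2].mean())
# wrist cloud stop / pad
W=np.load("w4P.npy")
m=(W[...,0]>.36)&(W[...,0]<.56)&(W[...,1]>-.12)&(W[...,1]<.08)&(W[...,2]<.1)
k=m&(W[...,2]>.006); print("wrist",cv2.minAreaRect((W[k][:,:2]*1000).astype(np.float32)), np.median(W[m&(W[...,2]>.008)&(W[...,2]<.016)][:,2]))
# symmetry of model
from scipy.spatial import cKDTree
m=(abs(W[...,0]-.455)<.05)&(abs(W[...,1]-.14)<.05)&(W[...,2]<.04)&(W[...,2]>.0205)
T=W[m]*1000
from scipy.optimize import minimize
def cost(a):
    th,o=np.radians(a[0]),a[1]; n=np.array([-np.sin(th),np.cos(th)])
    s=T[:,:2]@n-o; Q=T.copy(); Q[:,:2]-=2*s[:,None]*n
    return np.minimum(cKDTree(T).query(Q)[0],5).mean()
best=min(((cost((th,n0)),th,n0) for th in np.arange(-25,15,1.) for c in np.arange(-10,11,1.) for n0 in [(-np.sin(np.radians(th))*450+np.cos(np.radians(th))*142)+c]))
print("model sym: yaw",best, "n~ axis", "centroid",T.mean(0))
th=np.radians(best[1]); A=np.array([np.cos(th),np.sin(th)]);n=np.array([-A[1],A[0]])
m=(abs(W[...,0]-.455)<.05)&(abs(W[...,1]-.14)<.05)&(W[...,2]<.04)&(W[...,2]>.005)
B=W[m][:,:2]*1000; print("along",np.percentile(B@A,[0,.5,99.5,100]),"across",np.percentile(B@n,[0,.5,99.5,100]))
E
```

```text
0.005 0.1 ((469.63604736328125, -87.14781188964844), (324.573486328125, 177.46240234375), 89.4517593383789)
0.007 0.1 ((464.74639892578125, -101.46493530273438), (146.80548095703125, 293.47589111328125), 4.790015697479248)
0.007 0.018 ((464.74639892578125, -101.46493530273438), (146.80548095703125, 293.47589111328125), 4.790015697479248)
collar ((475.7137451171875, -165.59117126464844), 46.177005767822266) 0.07227592410824188
wrist ((461.8054504394531, -49.85227966308594), (109.81568145751953, 151.8258819580078), 6.874613285064697) 0.012080475003071856
model sym: yaw (np.float64(1.2126063466838688), np.float64(-4.0), np.float64(174.0445083217514)) n~ axis centroid [450.16427409 144.65039238  23.96416031]
along [414.03495659 416.09668958 468.32983574 469.85085897] across [139.08372069 140.41416483 202.82334141 203.90147371]
```

```bash
python3 -m jog '[{"jaw":-1,"xyz":[22,32,25],"angular":[0,0,0.14]},{"jaw":-1,"xyz":[42,64,50],"angular":[0,0,0.28]},{"jaw":-1,"xyz":[42,64,50],"angular":[0,0,0.42]},{"jaw":-1,"xyz":[42,64,50],"angular":[0,0,0.42]}]'
cat >> h.py <<'E'
from scipy.spatial import cKDTree
def sym(W,cx,cy,z0,span=.05,zt=.0205,r0=-25,r1=15):
    m=(abs(W[...,0]-cx)<span)&(abs(W[...,1]-cy)<span)&(W[...,2]<z0+.04)&(W[...,2]>z0+zt)
    T=W[m]*1000
    kt=cKDTree(T)
    def cost(a):
        th=np.radians(a[0]); n=np.array([-np.sin(th),np.cos(th)]); s=T[:,:2]@n-a[1]; Q=T.copy(); Q[:,:2]-=2*s[:,None]*n
        return np.minimum(kt.query(Q)[0],5).mean()
    c0=T.mean(0)
    res=sorted((cost((th,-np.sin(np.radians(th))*c0[0]+np.cos(np.radians(th))*c0[1]+c)),th,-np.sin(np.radians(th))*c0[0]+np.cos(np.radians(th))*c0[1]+c) for th in np.arange(r0,r1,1.) for c in np.arange(-6,7,1.))
    for b in res[:4]: print("sym",np.round(b,2))
    for th in (res[0][1],-8.):
        A=np.array([np.cos(np.radians(th)),np.sin(np.radians(th))]);n=np.array([-A[1],A[0]])
        m=(abs(W[...,0]-cx)<span)&(abs(W[...,1]-cy)<span)&(W[...,2]<z0+.04)&(W[...,2]>z0+.005)
        B=W[m][:,:2]*1000
        a=np.percentile(B@A,[.3,99.7]);b=np.percentile(B@n,[.3,99.7]); print(th,"along",a,a[1]-a[0],"across",b,b[1]-b[0],"centre",(A*a.mean()+n*b.mean()).round(1))
    print(cv2.minAreaRect(B.astype(np.float32)))
E
python3 - <<'E'
from h import *
print(r.observe()["q"].round(1))
p,d,P=cloud("wrist"); cv2.imwrite("pics/w5.png",p[:,:,::-1]); np.save("w5P.npy",P)
hmap(P,.455,.14,"pics/h5.png"); sym(P,.455,.14,0)
print([(np.round(o["position"],4),round(o["conf"],2)) for o in r.mark_of("model_center","wrist")][:4])
E
```

```text
t: 4.82
tcp_pos: [0.4455, 0.0803, 0.2287]
tool_rot: [179.9, 0.1, -5.8]
contact_force: [0.5, 0.1, 0.4]
opening: 0.998
[-42.7  14.4  33.9 112.3  -9.5  56.1 -10.1]
sym [  0.97  -4.   173.58]
sym [  0.99  -5.   181.22]
sym [  1.05  -3.   165.88]
sym [  1.05  -6.   188.81]
-4.0 along [416.74671846 469.29351069] 52.54679223071463 across [139.02647735 201.98040053] 62.95392317153173 centre [453.8 139.2]
-8.0 along [404.5920934  456.13418398] 51.54209058097621 across [169.30398828 232.16556416] 62.86157587977192 centre [454.1 138.9]
((453.81103515625, 138.8450469970703), (65.29049682617188, 52.82765579223633), 82.52208709716797)
[(array([0.5618, 0.1417, 0.0071]), 0.82), (array([0.5152, 0.23  , 0.0066]), 0.78), (array([0.458 , 0.1462, 0.0092]), 0.76)]
```

View pics/w5.png

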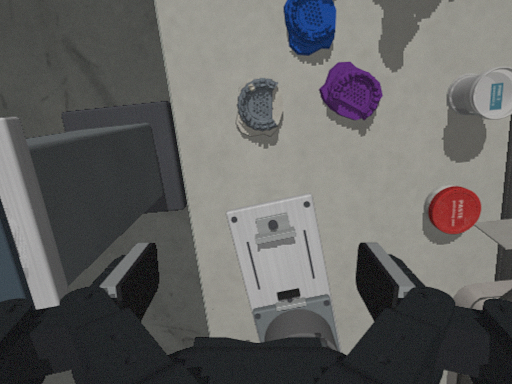

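View pics/h5.png

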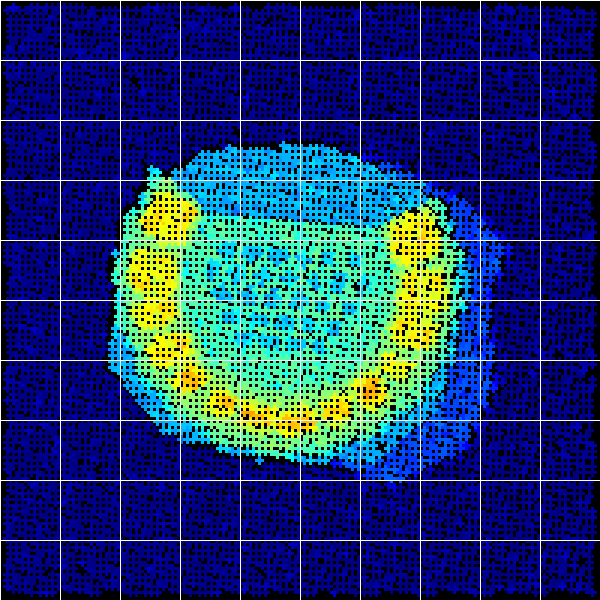

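```bash
python3 -m jog '[{"jaw":-1,"xyz":[3,-61,20],"angular":[0,0,0]},{"jaw":-1,"xyz":[3,-61,80],"angular":[0,0,0]},{"jaw":-1,"xyz":[3,-61,140],"angular":[0,0,0]},{"jaw":-1,"xyz":[3,-61,190],"angular":[0,0,0]},{"jaw":-1,"xyz":[3,-61,215],"angular":[0,0,0]},{"jaw":-1,"xyz":[3,-61,226],"angular":[0,0,0]},{"jaw":-1,"xyz":[3,-61,227],"angular":[0,0,0]}]'
python3 - <<'E'
from h import *
print(r.observe()["q"].round(1))
p,d,P=cloud("side"); cv2.imwrite("pics/s6.png",cv2.resize(p[100:250,130:330,::-1],None,fx=4,fy=4))
p,d,P=cloud("wrist"); cv2.imwrite("pics/w6.png",p[:,:,::-1])
E
```

```text
t: 5.8
tcp_pos: [0.4543, 0.1412, 0.0023]
tool_rot: [180.0, 0.0, -5.5]
contact_force: [0.4, -0.2, 0.3]
opening: 0.999
[-35.3  35.2  18.4 124.4 -26.5  24.1  -1.1]
```

View pics/s6.png

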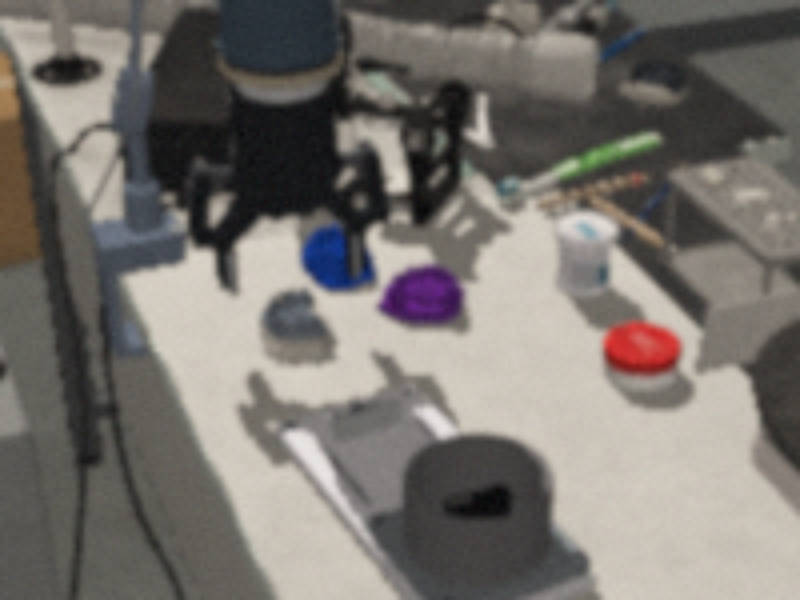

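View pics/w6.png

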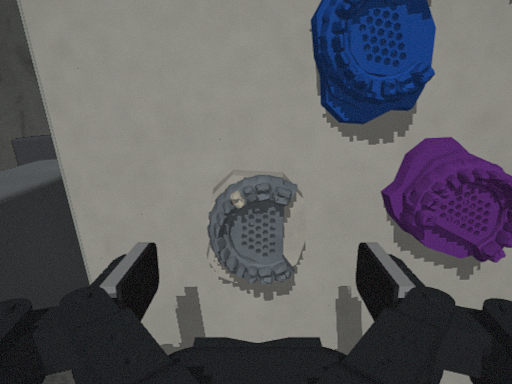

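```bash
python3 - <<'E'
from h import *
s=r.observe();print(s["t"],s["tcp_pos"],s["q"].round(1),s["dq"].round(1))
p,d,P=cloud("wrist"); print(r.get_calibration("wrist")["K"],r.get_calibration("wrist")["T"][:3,3]); print(d[100,200],P[100,200],P[230,250],P[270,135],P[270,375],d[230,250])
hmap(P,.455,.14,"pics/h7.png")
cv2.imwrite("pics/w7.png",p[:,:,::-1])
p,d,P=cloud("side");cv2.imwrite("pics/s7.png",cv2.resize(p[100:250,130:330,::-1],None,fx=4,fy=4))
E
```

```text
5.9 [0.45481258 0.14116626 0.00304642] [-35.3  35.2  18.5 124.4 -26.5  24.1  -1.1] [-0.2 -0.4  0.3 -0.  -0.1  0.  -0.1]
[[330.87286383   0.         256.96442137]
 [  0.         330.87286383 192.25253707]
 [  0.           0.           1.        ]] [0.4618026  0.20654197 0.17704721]
0.17138526 [ 0.4326218   0.21045428 -0.00088565] [0.45193356 0.14222122 0.014138  ] [0.41385639 0.15423361 0.07240682] [0.49847296 0.1444278  0.06956537] 0.17425643
```

View pics/w7.png

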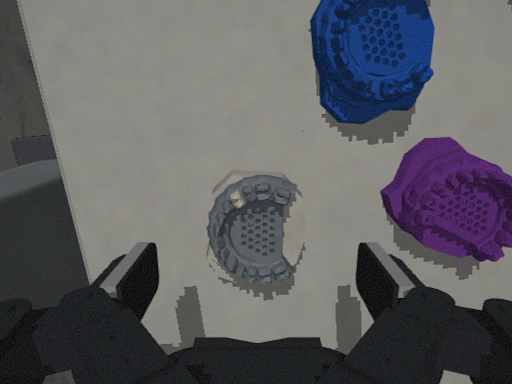

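View pics/s7.png

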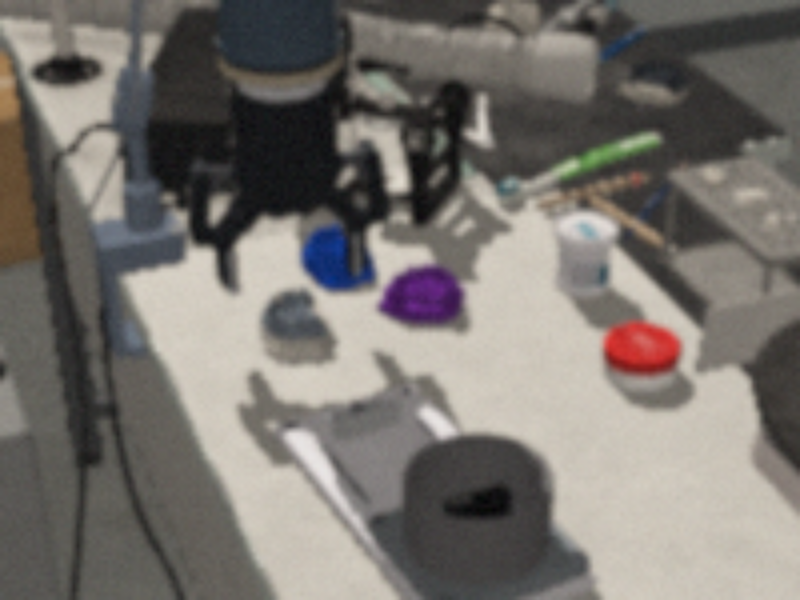

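```bash
python3 - <<'E'
from h import *
p,d,P=cloud("side")
for u,v in[(187,170),(187,168),(187,165),(186,160),(219,168),(219,165),(219,162),(203,183),(216,155)]: print(u,v,P[v,u].round(3))
p,d,P=cloud("wrist")
for u,v in[(150,250),(155,260),(140,300),(365,250),(370,290),(375,310),(190,310)]: print("w",u,v,P[v,u].round(3))
m=(P[...,2]<.1)&(P[...,2]>.03)&(abs(P[...,0]-.455)<.09)&(abs(P[...,1]-.14)<.05)
print(P[m][:,2].min())
E
```

```text
187 170 [0.404 0.138 0.06 ]
187 168 [0.404 0.138 0.067]
187 165 [0.404 0.136 0.078]
186 160 [0.401 0.13  0.098]
219 168 [0.499 0.125 0.053]
219 165 [0.498 0.12  0.067]
219 162 [0.499 0.125 0.074]
203 183 [0.444 0.117 0.018]
216 155 [0.49  0.123 0.101]
w 150 250 [0.413 0.153 0.054]
w 155 260 [0.413 0.147 0.05 ]
w 140 300 [0.412 0.14  0.069]
w 365 250 [0.499 0.146 0.057]
w 370 290 [0.497 0.134 0.066]
w 375 310 [0.497 0.13  0.073]
w 190 310 [ 0.409  0.088 -0.   ]
0.04637066552166991
```

```bash
python3 - <<'E'
import numpy as np
P=np.load("s2P.npy")
m=(abs(P[...,0]-.2634)<.12)&(abs(P[...,1]-.31)<.12)&(P[...,2]>.2)
Q=P[m]; i=np.argsort(Q[:,2]); print(Q[i[:12]].round(3))
Q=np.load("sideP.npy");m=(abs(Q[...,0]-.204)<.1)&(abs(Q[...,1]-.643)<.1)&(Q[...,2]>.12)
Q=Q[m]; i=np.argsort(Q[:,2]); print(Q[i[:12]].round(3))
E
```

```text
[[0.261 0.302 0.31 ]
 [0.263 0.298 0.311]
 [0.252 0.311 0.311]
 [0.257 0.308 0.312]
 [0.254 0.307 0.312]
 [0.27  0.302 0.312]
 [0.259 0.305 0.312]
 [0.262 0.303 0.313]
 [0.273 0.307 0.313]
 [0.267 0.297 0.314]
 [0.27  0.303 0.315]
 [0.264 0.295 0.315]]
[[0.211 0.685 0.244]
 [0.218 0.682 0.244]
 [0.221 0.678 0.245]
 [0.208 0.68  0.246]
 [0.197 0.595 0.246]
 [0.214 0.678 0.246]
 [0.185 0.598 0.246]
 [0.194 0.593 0.247]
 [0.209 0.69  0.247]
 [0.182 0.597 0.247]
 [0.179 0.598 0.247]
 [0.222 0.684 0.247]]
```

```bash
python3 -m jog '[{"jaw":-1,"xyz":[0,0,5],"angular":[0,0,0]},{"jaw":-1,"xyz":[0,0,10],"angular":[0,0,0]}]'; python3 -m jog '[{"jaw":-1,"xyz":[0,0,5],"angular":[0,0,0]},{"jaw":-1,"xyz":[0,0,10],"angular":[0,0,0]}]'
python3 - <<'E'
from h import *
s=r.observe();print(s["tcp_pos"],s["contact_force"],s["q"].round(1))
p,d,P=cloud("side");cv2.imwrite("pics/s8.png",cv2.resize(p[100:250,130:330,::-1],None,fx=4,fy=4))
p,d,P=cloud("wrist");cv2.imwrite("pics/w8.png",p[:,:,::-1]);np.save("w8P.npy",P)
for u,v in[(150,250),(155,260),(140,300),(365,250),(370,290),(375,310),(190,310),(250,230)]: print("w",u,v,P[v,u].round(3))
E
```

```text
t: 6.35
tcp_pos: [0.4548, 0.1412, -0.0072]
tool_rot: [-180.0, -0.1, -5.6]
contact_force: [-0.4, -0.1, -0.6]
opening: 1.0
t: 6.6
tcp_pos: [0.4547, 0.1412, -0.0177]
tool_rot: [180.0, -0.0, -5.6]
contact_force: [0.1, 0.1, -0.1]
opening: 1.0
[ 0.45472852  0.14116395 -0.01767706] [ 0.08055375  0.12215278 -0.07009247] [-33.7  37.2  16.2 125.1 -27.9  21.    0. ]
w 150 250 [0.414 0.154 0.035]
w 155 260 [nan nan nan]
w 140 300 [0.412 0.141 0.05 ]
w 365 250 [0.498 0.147 0.037]
w 370 290 [0.497 0.134 0.046]
w 375 310 [0.497 0.13  0.051]
w 190 310 [ 0.415  0.102 -0.   ]
w 250 230 [0.453 0.15  0.013]
```

View pics/s8.png

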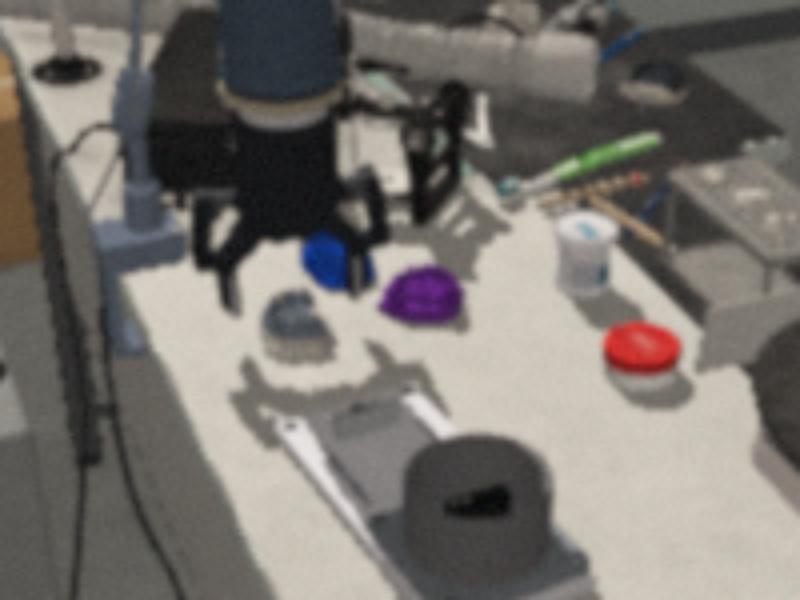

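View pics/w8.png

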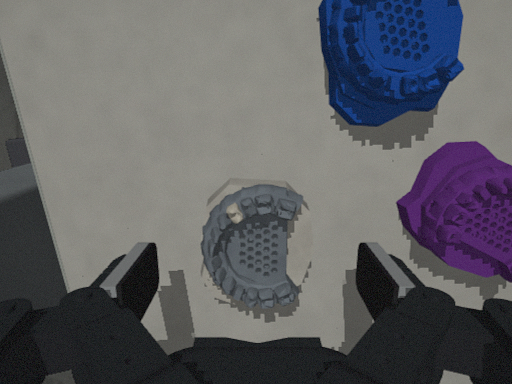

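```bash
python3 -m jog '[{"jaw":-1,"xyz":[0,0,8],"angular":[0,0,0]},{"jaw":-1,"xyz":[0,0,14],"angular":[0,0,0]},{"jaw":-1,"xyz":[0,0,15],"angular":[0,0,0]},{"jaw":1,"xyz":[0,0,15],"angular":[0,0,0]},{"jaw":1,"xyz":[0,0,15],"angular":[0,0,0]},{"jaw":1,"xyz":[0,0,15],"angular":[0,0,0]},{"jaw":1,"xyz":[0,0,15],"angular":[0,0,0]},{"jaw":1,"xyz":[0,0,15],"angular":[0,0,0]}]'
python3 - <<'E'
from h import *
s=r.observe();print(s["q"].round(1))
p,d,P=cloud("side");cv2.imwrite("pics/s9.png",cv2.resize(p[100:250,130:330,::-1],None,fx=4,fy=4))
p,d,P=cloud("wrist");cv2.imwrite("pics/w9.png",p[:,:,::-1])
E
```

```text
t: 7.7
tcp_pos: [0.4547, 0.1411, -0.032]
tool_rot: [-180.0, -0.0, -5.6]
contact_force: [-2.7, -0.8, 12.5]
opening: 0.608
[-32.5  38.6  14.5 125.6 -28.8  18.9   0.8]
```

View pics/s9.png

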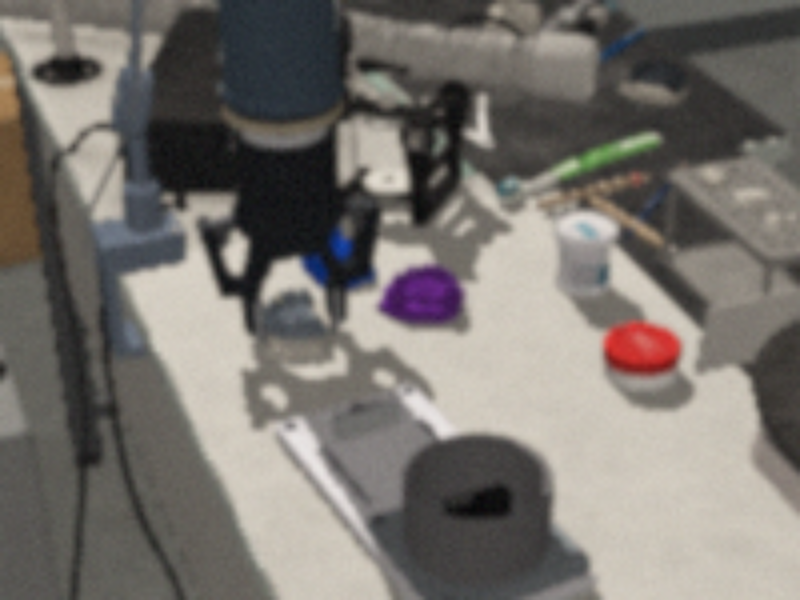

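View pics/w9.png

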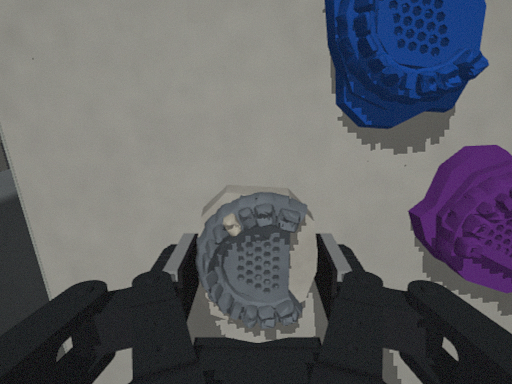

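```bash
python3 -m jog '[{"jaw":1,"xyz":[0,0,-5],"angular":[0,0,0]},{"jaw":1,"xyz":[0,0,-50],"angular":[0,0,0]},{"jaw":1,"xyz":[0,0,-100],"angular":[0,0,0]},{"jaw":1,"xyz":[0,0,-100],"angular":[0,0,0]}]'
python3 - <<'E'
from h import *
P=np.load("w5P.npy")
q=P[300,245]
m=(P[...,0]>.38)&(P[...,0]<.55)&(P[...,1]>-.15)&(P[...,1]<.05)&(P[...,2]>.006)&(P[...,2]<.1)&(abs(P[...,2]-.012)<.004)
A=P[m][:,:2]*1000
print(cv2.minAreaRect(A.astype(np.float32)))
for yaw in (6.,7.,8.):
    t=np.radians(yaw);ex=np.array([np.cos(t),np.sin(t)]);ey=np.array([-ex[1],ex[0]])
    o=np.array([462,-54.]); a=(A-o)@ex;b=(A-o)@ey
    k=abs(b-40)<15;k2=abs(b+40)<15
    print(yaw,"x edges far",np.percentile(a[k],[1,99]),"near",np.percentile(a[k2],[1,99]),"y end left/right",np.percentile(b[(a<-20)],99.5),np.percentile(b[(a>20)],99.5))
t=np.radians(7);ex=np.array([np.cos(t),np.sin(t)]);ey=np.array([-ex[1],ex[0]])
m=(P[...,0]>.38)&(P[...,0]<.55)&(P[...,1]>-.15)&(P[...,1]<.05)&(P[...,2]>.025)&(P[...,2]<.033)
B=P[m][:,:2]*1000-o; print("stop top x",np.percentile(B@ex,[1,50,99]),"y",np.percentile(B@ey,[1,50,99]),m.sum())
m=(P[...,0]>.38)&(P[...,0]<.55)&(P[...,1]>-.15)&(P[...,1]<-.07)&(P[...,2]>.016)&(P[...,2]<.03)
B=P[m][:,:2]*1000-o; k=abs(B@ex)<20;B=B[k];print("pad y",np.percentile(B@ey,[1,50,99]),"x",np.percentile(B@ex,[1,50,99]),np.percentile(P[m][:,2],[5,50,95]))
p,d,W=cloud("wrist");cv2.imwrite("pics/w10.png",p[:,:,::-1]);np.save("w10P.npy",W)
s=r.observe();print(s["tcp_pos"],s["contact_force"],s["q"].round(1))
p,d,S=cloud("side");cv2.imwrite("pics/s10.png",cv2.resize(p[80:280,100:400,::-1],None,fx=2.6,fy=2.6))
E
```

```text
t: 8.3
tcp_pos: [0.4565, 0.1417, 0.0711]
tool_rot: [-179.8, -0.3, -5.6]
contact_force: [0.2, 0.3, -0.8]
opening: 0.605
((464.0533752441406, -65.54374694824219), (110.14059448242188, 181.92916870117188), 6.9738078117370605)
6.0 x edges far [-53.75117868  54.0282588 ] near [-52.25957606  55.26042665] y end left/right 77.84566502138506 79.06550477162864
7.0 x edges far [-53.11466858  54.81496062] near [-52.97671251  54.49050187] y end left/right 78.46468531050368 78.45922582990242
8.0 x edges far [-52.5360462   55.60537775] near [-53.67294327  53.68062289] y end left/right 79.09233335196151 77.87694409969961
stop top x [-47.94499317   2.22375402  49.36543916] y [-96.29948375 -62.06182328  43.38966031] 914
pad y [-70.93179257 -58.14928765 -41.77932096] x [-19.05836112   0.28073374  19.35071445] [0.01803881 0.02445091 0.0273956 ]
[0.4553986  0.14167302 0.06948757] [-0.02066214 -0.48595539 -1.29346864] [-40.4  29.   25.5 121.5 -22.2  33.6  -4.7]
```

View pics/w10.png

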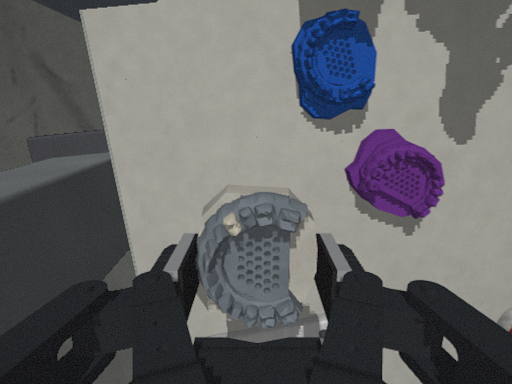

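View pics/s10.png

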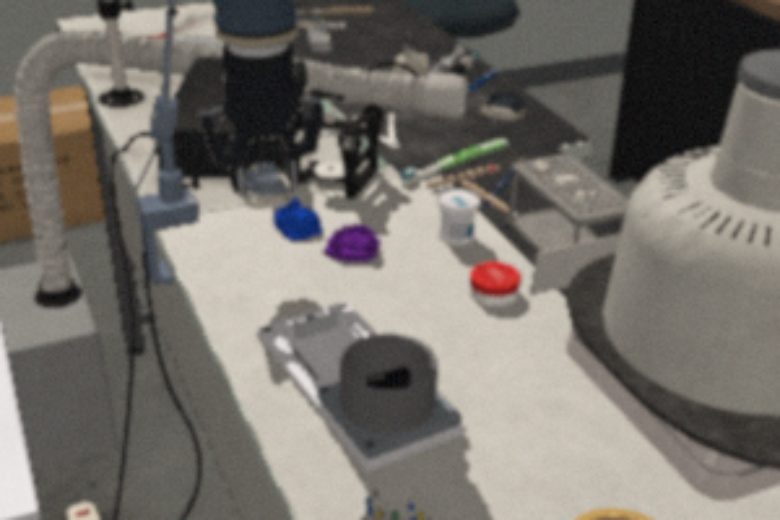

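```bash
python3 - <<'E'
from h import *
W=np.load("w10P.npy")
hmap(W-np.array([0,0,.095]),.455,.142,"pics/h10.png",zmax=.045)
m=(abs(W[...,0]-.455)<.022)&(abs(W[...,1]-.142)<.06)&(W[...,2]>.09)&(W[...,2]<.135)
t=np.radians(-5.6);ex=np.array([np.cos(t),np.sin(t)]);ey=np.array([-ex[1],ex[0]])
B=(W[m][:,:2]-np.array([.4555,.1417]))*1000
print("y",np.percentile(B@ey,[.5,50,99.5]),"z",np.percentile(W[m][:,2],[1,50,99]))
sym(W,.455,.142,.101,span=.04,zt=.021)
P=np.load("w5P.npy");o=np.array([462.4,-54.3]);t=np.radians(7);ex=np.array([np.cos(t),np.sin(t)]);ey=np.array([-ex[1],ex[0]])
m=(P[...,0]>.38)&(P[...,0]<.55)&(P[...,1]>-.05)&(P[...,1]<.05)&(P[...,2]>.025)&(P[...,2]<.033)
B=P[m][:,:2]*1000-o; print("stop top x",np.percentile(B@ex,[1,50,99]),"y",np.percentile(B@ey,[1,50,99]),m.sum())
E
```

```text
y [-30.76838875   5.01102436  30.27035315] z [0.10366377 0.11905845 0.1282735 ]
sym [  1.31  -5.   182.58]
sym [  1.32  -6.   190.22]
sym [  1.33  -4.   174.88]
sym [  1.35  -4.   173.88]
-5.0 along [403.26207666 479.71127887] 76.44920221361735 across [149.58925006 211.09711662] 61.50786655620115 centre [455.5 141.2]
-8.0 along [392.90444476 469.29349102] 76.38904625543933 across [171.69513252 233.75061582] 62.05548329723064 centre [455.1 140.8]
((454.3538513183594, 140.80911254882812), (69.08187866210938, 62.20724868774414), 36.96385955810547)
stop top x [-23.71036738   0.57284648  24.63633572] y [35.74056504 40.37644292 43.8786576 ] 277
```

View pics/h10.png

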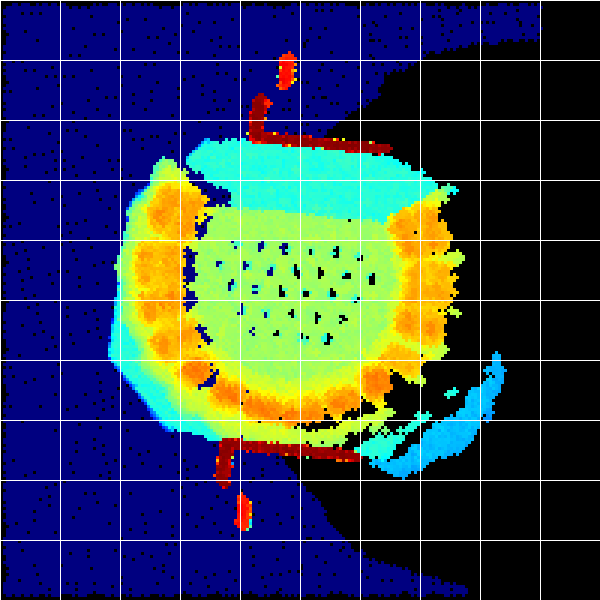

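```bash
python3 -m jog '[{"jaw":1,"xyz":[7,50,0],"angular":[0,0,-0.05]},{"jaw":1,"xyz":[13,100,0],"angular":[0,0,-0.11]},{"jaw":1,"xyz":[20,150,0],"angular":[0,0,-0.16]},{"jaw":1,"xyz":[26,197,0],"angular":[0,0,-0.22]},{"jaw":1,"xyz":[26,197,0],"angular":[0,0,-0.22]}]'
python3 - <<'E'
from h import *
s=r.observe();print(s["tcp_pos"],s["tool_rot"],s["q"].round(1))
p,d,W=cloud("wrist");cv2.imwrite("pics/w11.png",p[:,:,::-1]);np.save("w11P.npy",W)
p,d,W=cloud("side");cv2.imwrite("pics/s11.png",p[:,:,::-1])
E
```

```text
t: 9.02
tcp_pos: [0.4603, -0.0614, 0.0673]
tool_rot: [180.0, 0.0, 6.7]
contact_force: [-0.4, 0.7, -2.2]
opening: 0.604
[ 0.46034611 -0.06137643  0.06727211] [1.79976141e+02 7.98065261e-03 6.69392045e+00] [-11.7  27.6  19.3 123.  -16.8  31.9  26.6]
```

View pics/w11.png

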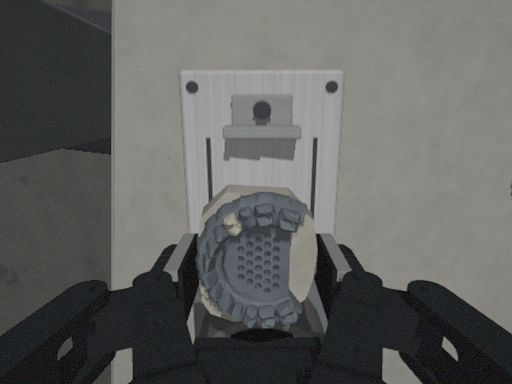

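View pics/s11.png

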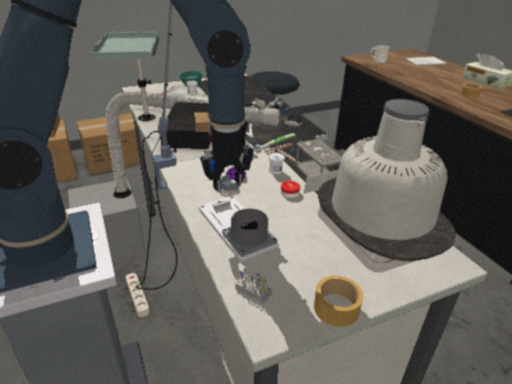

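```bash
python3 - <<'E'
from h import *
P=np.load("w11P.npy");o=np.array([462.4,-54.3]);t=np.radians(7);ex=np.array([np.cos(t),np.sin(t)]);ey=np.array([-ex[1],ex[0]])
B=(P[...,:2]*1000-o); a=B@ex;b=B@ey;z=P[...,2]*1000
m=(abs(a)<60)&(b>28)&(b<60)&(z>24)&(z<34)
print("stop x",np.percentile(a[m],[1,99]),"y",np.percentile(b[m],[1,50,99]),m.sum())
m=(b>0)&(b<90)&(abs(z-12)<3)&(abs(a)<65); print("plate x",np.percentile(a[m&(b>45)],[.5,99.5]),"y end",np.percentile(b[m],99.7))
m=(abs(a)<22)&(abs(b)<50)&(z>95)&(z<135); print("model y",np.percentile(b[m],[.5,99.5]),"z",np.percentile(z[m],[.5,50,99.5]))
E
```

```text
stop x [-23.63419796  25.08265457] y [37.83246618 41.84779976 45.66192385] 1017
plate x [-53.31704268  54.64688586] y end 81.2207592430132
model y [-34.99462902  26.07061728] z [100.29118639 116.61630439 126.45338184]
```

```bash
python3 -m jog '[{"jaw":1,"xyz":[3,-4,25],"angular":[0,0,0]},{"jaw":1,"xyz":[3,-4,55],"angular":[0,0,0]},{"jaw":1,"xyz":[3,-4,72],"angular":[0,0,0]},{"jaw":1,"xyz":[3,-4,80],"angular":[0,0,0]},{"jaw":1,"xyz":[3,-4,80],"angular":[0,0,0]}]'
python3 - <<'E'
from h import *
s=r.observe();print(s["tcp_pos"],s["tool_rot"],s["contact_force"])
p,d,P=cloud("wrist");cv2.imwrite("pics/w12.png",p[:,:,::-1])
o=np.array([462.4,-54.3]);t=np.radians(7);ex=np.array([np.cos(t),np.sin(t)]);ey=np.array([-ex[1],ex[0]])
B=(P[...,:2]*1000-o); a=B@ex;b=B@ey;z=P[...,2]*1000
m=(abs(a)<22)&(b>34)&(b<60)&(z>25)&(z<34);print("stop y",np.percentile(b[m],[1,50,99]))
m=(abs(a)<20)&(abs(b)<36)&(z>15)&(z<55); print("model y",np.percentile(b[m],[.5,99.5]),"z",np.percentile(z[m],[.5,50,99.5]))
E
```

```text
t: 9.75
tcp_pos: [0.4626, -0.0518, -0.0132]
tool_rot: [-179.9, 0.1, 7.0]
contact_force: [0.5, 0.3, -2.0]
opening: 0.602
[ 0.46264892 -0.05178534 -0.01322123] [-1.79887721e+02  9.31973168e-02  7.03337273e+00] [ 0.45438236  0.3029982  -1.99636612]
stop y [35.25321034 39.50828993 43.22087032]
model y [-28.86019674  35.75615543] z [20.56689642 36.939475   46.64006335]
```

View pics/w12.png

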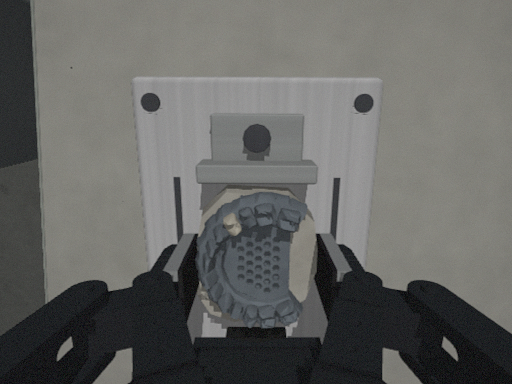

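```bash
python3 -m jog '[{"jaw":1,"xyz":[0,5,0],"angular":[0,0,0]},{"jaw":1,"xyz":[0,5,0],"angular":[0,0,0]},{"jaw":1,"xyz":[0,5,3],"angular":[0,0,0]},{"jaw":1,"xyz":[0,5,5],"angular":[0,0,0]},{"jaw":1,"xyz":[0,5,5],"angular":[0,0,0]}]'
```

```text
t: 10.42
tcp_pos: [0.4634, -0.057, -0.018]
tool_rot: [-179.9, 0.1, 7.0]
contact_force: [-0.0, -0.2, -1.1]
opening: 0.602
```

```bash
python3 -m jog '[{"jaw":1,"xyz":[0,0,1.5],"angular":[0,0,0]},{"jaw":1,"xyz":[0,0,1.5],"angular":[0,0,0]}]'; python3 -m jog '[{"jaw":1,"xyz":[0,0,1],"angular":[0,0,0]},{"jaw":1,"xyz":[0,0,1],"angular":[0,0,0]}]'
python3 - <<'E'
from h import *
p,d,P=cloud("wrist");cv2.imwrite("pics/w13.png",p[:,:,::-1]); np.save("w13P.npy",P)
o=np.array([462.4,-54.3]);t=np.radians(7);ex=np.array([np.cos(t),np.sin(t)]);ey=np.array([-ex[1],ex[0]])
B=(P[...,:2]*1000-o); a=B@ex;b=B@ey;z=P[...,2]*1000
m=(abs(a)<22)&(b>34)&(b<60)&(z>25)&(z<34);print("stop y",np.percentile(b[m],[1,50,99]))
m=(abs(a)<20)&(abs(b)<36)&(z>15)&(z<55); print("model y",np.percentile(b[m],[.5,99.5]),"z",np.percentile(z[m],[.5,50,99.5]))
p,d,S=cloud("side");cv2.imwrite("pics/s13.png",cv2.resize(p[140:290,150:350,::-1],None,fx=4,fy=4))
E
```

```text
t: 10.68
tcp_pos: [0.4634, -0.057, -0.0196]
tool_rot: [-179.9, 0.1, 7.0]
contact_force: [-1.2, -0.8, -1.5]
opening: 0.601
t: 10.92
tcp_pos: [0.4634, -0.057, -0.0199]
tool_rot: [-179.9, 0.0, 7.0]
contact_force: [-3.3, -0.2, 11.6]
opening: 0.601
stop y [35.59908483 39.72226294 43.48760774]
model y [-33.35131006  35.67725867] z [15.93312428 29.89430264 39.3828363 ]
```

View pics/w13.png

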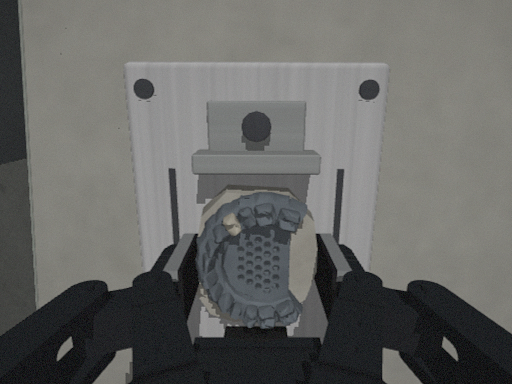

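View pics/s13.png

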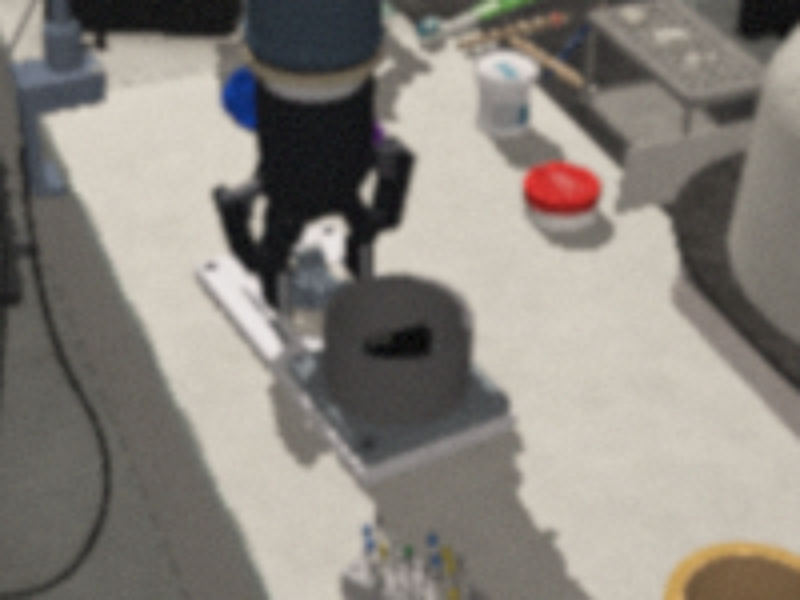

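```bash
python3 -m jog '[{"jaw":-1,"xyz":[0,0,0],"angular":[0,0,0]},{"jaw":-1,"xyz":[0,0,0],"angular":[0,0,0]},{"jaw":-1,"xyz":[0,0,0],"angular":[0,0,0]},{"jaw":-1,"xyz":[0,0,-5],"angular":[0,0,0]},{"jaw":-1,"xyz":[0,0,-50],"angular":[0,0,0]},{"jaw":-1,"xyz":[0,0,-100],"angular":[0,0,0]},{"jaw":-1,"xyz":[0,0,-140],"angular":[0,0,0]},{"jaw":-1,"xyz":[0,0,-160],"angular":[0,0,0]},{"jaw":-1,"xyz":[0,0,-160],"angular":[0,0,0]}]'
python3 - <<'E'
from h import *
s=r.observe();print(s["tcp_pos"],s["q"].round(1))
p,d,P=cloud("wrist");cv2.imwrite("pics/w14.png",p[:,:,::-1]); np.save("w14P.npy",P)
o=np.array([462.4,-54.3]);t=np.radians(7);ex=np.array([np.cos(t),np.sin(t)]);ey=np.array([-ex[1],ex[0]])
B=(P[...,:2]*1000-o); a=B@ex;b=B@ey;z=P[...,2]*1000
m=(abs(a)<22)&(b>34)&(b<60)&(z>25)&(z<34);print("stop y",np.percentile(b[m],[1,50,99]))
m=(abs(a)<20)&(abs(b)<36)&(z>15)&(z<55); print("model y",np.percentile(b[m],[.5,99.5]),"z",np.percentile(z[m],[.5,50,99.5]))
p,d,S=cloud("top");cv2.imwrite("pics/t14.png",cv2.resize(p[170:270,180:340,::-1],None,fx=5,fy=5))
E
```

```text
t: 12.15
tcp_pos: [0.4644, -0.0573, 0.1416]
tool_rot: [-179.9, -0.1, 7.0]
contact_force: [-0.5, -0.5, -0.2]
opening: 1.0
[ 0.46439276 -0.05725384  0.14157383] [-16.4  21.3  24.4 117.8 -12.8  43.2  22.9]
stop y [35.53673392 39.79123338 43.27968176]
model y [-35.09168972  35.6508621 ] z [17.05129456 28.48084241 38.40209457]
```

View pics/w14.png

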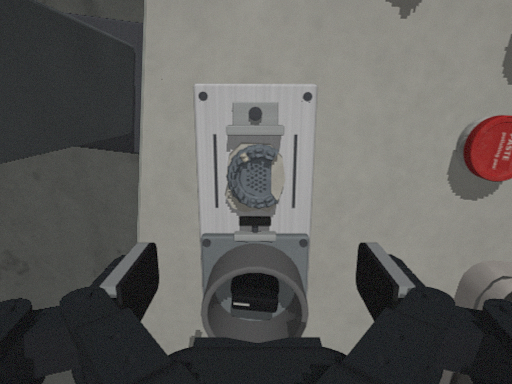

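View pics/t14.png

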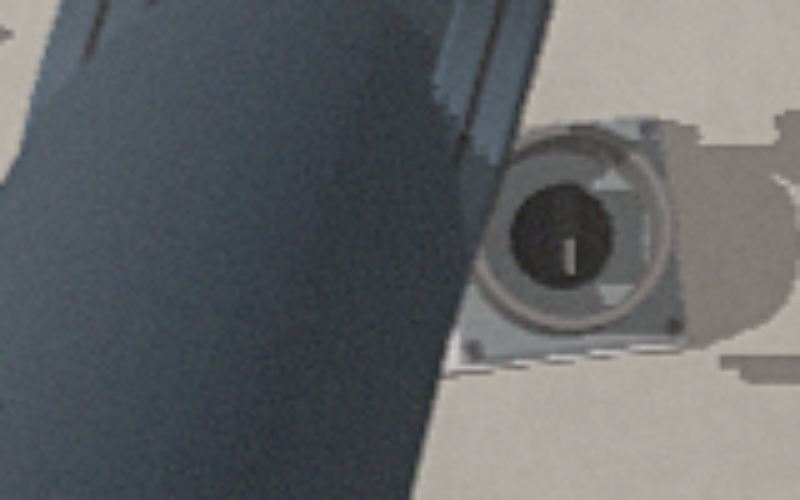

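```bash
python3 - <<'E'
from h import *
from scipy.optimize import least_squares
for f in("w14P","topP","w5P","w4P"):
    P=np.load(f+".npy");m=(P[...,2]>.069)&(P[...,2]<.076)&(np.hypot(P[...,0]-.476,P[...,1]+.1655)<.055)
    Q=P[m][:,:2]*1000; 
    if len(Q)<20: print(f,len(Q)); continue
    s=least_squares(lambda c:np.hypot(*(Q-c[:2]).T)-43,[476,-165.5],loss="soft_l1"); print(f,len(Q),s.x.round(1),np.std(s.fun).round(2), Q.min(0),Q.max(0))
P=np.load("w14P.npy");m=(P[...,2]>.05)&(P[...,2]<.062)&(np.hypot(P[...,0]-.476,P[...,1]+.1655)<.036)
Q=P[m]*1000;print("bar",len(Q),cv2.minAreaRect(Q[:,:2].astype(np.float32)),np.median(Q[:,2]))
# model & pad in tool cam
o=np.array([462.4,-54.3]);t=np.radians(7);ex=np.array([np.cos(t),np.sin(t)]);ey=np.array([-ex[1],ex[0]])
B=(P[...,:2]*1000-o); a=B@ex;b=B@ey;z=P[...,2]*1000
m=(abs(a)<14)&(b<-33)&(b>-60)&(z>18)&(z<30); print("pad top y",np.percentile(b[m],[1,50,99]),np.median(z[m]))
m=(abs(a)<12)&(b<33.5)&(b>-38)&(z>20)&(z<42); print("model",np.percentile(b[m],[.5,99.5]))
m=(abs(a)<60)&(abs(z-12)<3)&(b>0)&(b<90); print("end",np.percentile(b[m],99.7))
E
```

```text
w14P 1336 [ 475.  -164.9] 1.67 [ 429.48612578 -190.7374484 ] [ 520.62574433 -119.29074957]
topP 317 [ 475.1 -165.4] 1.77 [ 430.44974642 -211.74435555] [ 519.25677463 -121.16287741]
w5P 249 [ 475.9 -163.3] 1.45 [ 454.14786471 -147.24224662] [ 518.338468   -118.43135874]
w4P 0
bar 728 ((474.9178771972656, -164.78909301757812), (41.744850158691406, 14.984940528869629), 3.2925915718078613) 55.506512983917624
pad top y [-59.75606863 -46.77317566 -33.82251175] 23.35201608796228
model [-29.49688526  27.16391258]
end 78.30440826668942
```

```bash
python3 -m jog '[{"jaw":0.34,"xyz":[0,20,0],"angular":[0,0,-0.17]},{"jaw":0.34,"xyz":[0,40,0],"angular":[0,0,-0.34]},{"jaw":0.34,"xyz":[-1,60,0],"angular":[0,0,-0.51]},{"jaw":0.34,"xyz":[-2,80,0],"angular":[0,0,-0.68]},{"jaw":0.34,"xyz":[-3,100,0],"angular":[0,0,-0.85]},{"jaw":0.34,"xyz":[-3,108,0],"angular":[0,0,-1.02]},{"jaw":0.34,"xyz":[-3,108,0],"angular":[0,0,-1.19]},{"jaw":0.34,"xyz":[-3,108,0],"angular":[0,0,-1.36]},{"jaw":0.34,"xyz":[-3,108,0],"angular":[0,0,-1.55]},{"jaw":0.34,"xyz":[-3,108,0],"angular":[0,0,-1.55]},{"jaw":0.34,"xyz":[-3,108,0],"angular":[0,0,-1.55]}]'
python3 - <<'E'
from h import *
s=r.observe();print(s["tcp_pos"],s["tool_rot"],s["q"].round(1))
p,d,P=cloud("wrist");cv2.imwrite("pics/w15.png",p[:,:,::-1]); np.save("w15P.npy",P)
from scipy.optimize import least_squares
m=(P[...,2]>.069)&(P[...,2]<.076)&(np.hypot(P[...,0]-.476,P[...,1]+.1655)<.055)
Q=P[m][:,:2]*1000;s=least_squares(lambda c:np.hypot(*(Q-c[:2]).T)-43,[476,-165.5],loss="soft_l1"); print(len(Q),s.x.round(1),np.std(s.fun))
m=(P[...,2]>.05)&(P[...,2]<.062)&(np.hypot(P[...,0]-.476,P[...,1]+.1655)<.036);Q=P[m]*1000;print("bar",len(Q),cv2.minAreaRect(Q[:,:2].astype(np.float32)))
p,d,S=cloud("side");cv2.imwrite("pics/s15.png",cv2.resize(p[100:290,150:350,::-1],None,fx=3,fy=3))
E
```

```text
t: 13.62
tcp_pos: [0.473, -0.1646, 0.1388]
tool_rot: [-179.9, -0.2, 95.6]
contact_force: [0.8, 0.5, -1.1]
opening: 0.331
[ 0.47301915 -0.16461009  0.13884885] [-1.79880856e+02 -1.69825107e-01  9.55744807e+01] [ 14.1  22.5  -0.3 112.8  -0.   44.9 109.4]
2559 [ 476.  -165.9] 1.7273888694587871
bar 862 ((476.22259521484375, -165.9258270263672), (41.62251663208008, 13.936034202575684), 0.6402016282081604)
```

View pics/w15.png

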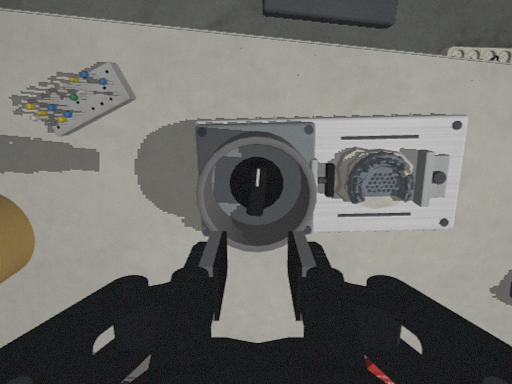

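View pics/s15.png

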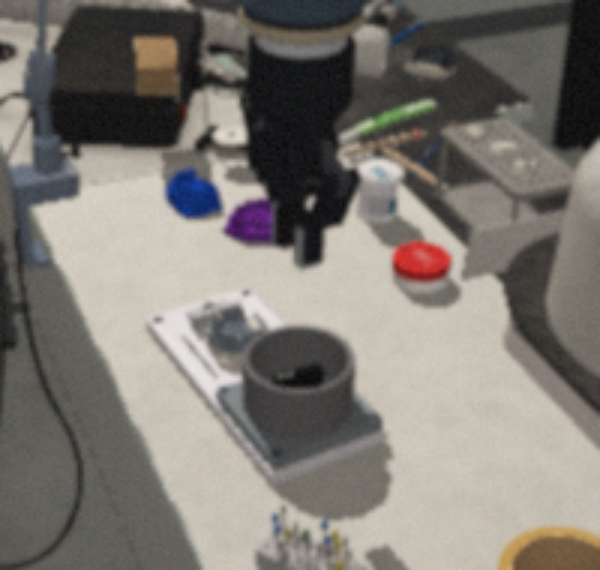

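```bash
python3 -m jog '[{"jaw":0.34,"xyz":[-1,3,20],"angular":[0,0,0.045]},{"jaw":0.34,"xyz":[-1,3,60],"angular":[0,0,0.045]},{"jaw":0.34,"xyz":[-1,3,80],"angular":[0,0,0.045]},{"jaw":0.34,"xyz":[-1,3,80],"angular":[0,0,0.045]}]'
python3 - <<'E'
from h import *
s=r.observe();print(s["tcp_pos"],s["tool_rot"],s["contact_force"],s["torque"].round(3))
p,d,P=cloud("wrist");cv2.imwrite("pics/w16.png",p[:,:,::-1]); np.save("w16P.npy",P)
m=(P[...,2]>.05)&(P[...,2]<.062)&(np.hypot(P[...,0]-.476,P[...,1]+.1655)<.036);Q=P[m]*1000;print("bar",len(Q),cv2.minAreaRect(Q[:,:2].astype(np.float32)))
from scipy.optimize import least_squares
m=(P[...,2]>.069)&(P[...,2]<.076)&(np.hypot(P[...,0]-.476,P[...,1]+.1655)<.055)
Q=P[m][:,:2]*1000;s=least_squares(lambda c:np.hypot(*(Q-c[:2]).T)-43,[476,-165.5],loss="soft_l1"); print(len(Q),s.x.round(1),np.std(s.fun))
m=(P[...,2]>.078)&(P[...,2]<.11)&(abs(P[...,0]-.476)<.013);Q=P[m]; print("finger",len(Q)); 
yy=Q[:,1]*1000; print(np.histogram(yy,np.arange(-205,-125,4)), Q[:,2].min())
E
```

```text
t: 14.22
tcp_pos: [0.4752, -0.1646, 0.058]
tool_rot: [-179.7, -0.2, 93.0]
contact_force: [-0.1, -0.3, 0.1]
opening: 0.331
[ 0.4752312  -0.16464058  0.05799362] [-179.73823123   -0.18656099   93.02516612] [-0.05681158 -0.3221003   0.12452479] [-0.076  0.014  0.021]
bar 1720 ((476.58056640625, -166.05592346191406), (41.363643646240234, 13.998650550842285), 0.5626357793807983)
4803 [ 476.5 -166. ] 1.7577648573637499
finger 1183
(array([  0,   0,  20, 115,  91, 135, 235,   0,   0,   0,   0,   0,   0,
       324, 110,  92,  61,   0,   0]), array([-205, -201, -197, -193, -189, -185, -181, -177, -173, -169, -165,
       -161, -157, -153, -149, -145, -141, -137, -133, -129])) 0.08974500836884122
```

View pics/w16.png

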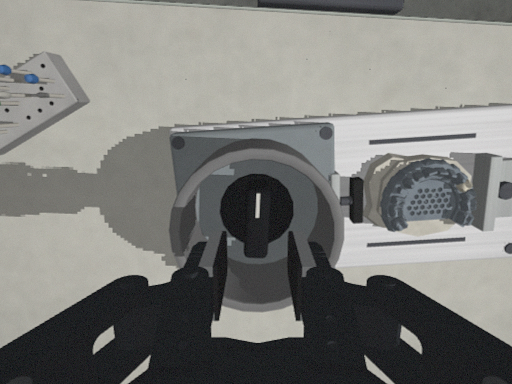

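```bash
python3 -m jog '[{"jaw":0.34,"xyz":[-1,1,5],"angular":[0,0,0.035]},{"jaw":0.34,"xyz":[-1,1,20],"angular":[0,0,0.035]},{"jaw":0.34,"xyz":[-1,1,35],"angular":[0,0,0.035]},{"jaw":0.34,"xyz":[-1,1,47],"angular":[0,0,0.035]},{"jaw":0.34,"xyz":[-1,1,50],"angular":[0,0,0.035]}]'
python3 - <<'E'
from h import *
s=r.observe();print(s["tcp_pos"],s["tool_rot"],s["contact_force"],s["torque"].round(3))
p,d,P=cloud("wrist");cv2.imwrite("pics/w17.png",p[:,:,::-1])
p,d,S=cloud("side");cv2.imwrite("pics/s17.png",cv2.resize(p[100:290,150:350,::-1],None,fx=3,fy=3))
E
```

```text
t: 14.9
tcp_pos: [0.4762, -0.1655, 0.0078]
tool_rot: [-179.7, -0.2, 91.0]
contact_force: [0.3, 0.6, -0.5]
opening: 0.331
[ 0.47617328 -0.1655454   0.00780946] [-179.72702428   -0.1800447    91.03061882] [ 0.27042419  0.61866846 -0.47160032] [ 0.036  0.027 -0.002]
```

View pics/w17.png

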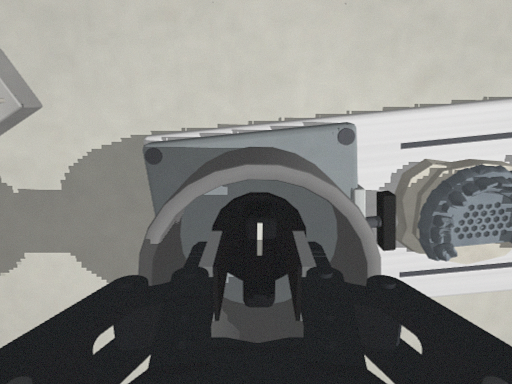

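View pics/s17.png

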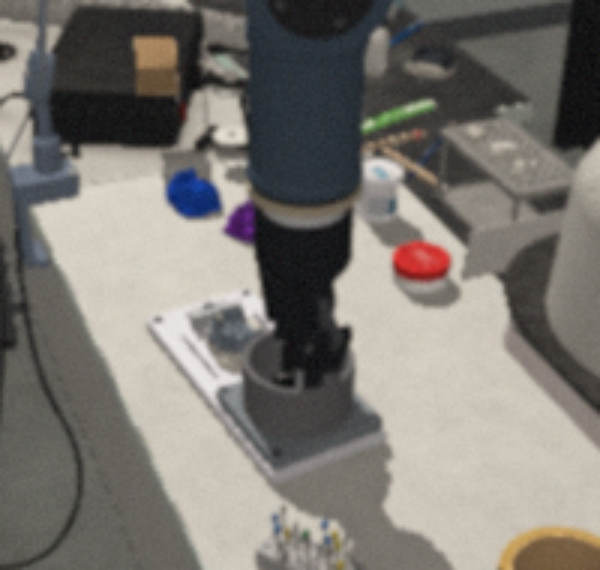

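```bash
python3 -m jog '[{"jaw":1,"xyz":[0,0,0],"angular":[0,0,0]},{"jaw":1,"xyz":[0,0,0],"angular":[0,0,0]},{"jaw":1,"xyz":[0,0,0],"angular":[0,0,0]},{"jaw":1,"xyz":[0,0,0],"angular":[0,0,0]}]'
cat > st.py <<'E'
from h import *
s=r.observe();print(s["t"],s["tcp_pos"].round(4),s["tool_rot"].round(2),"F",s["contact_force"].round(1),"M",s["torque"].round(3),"q7",s["q"].round(1),round(s["opening"],3))
E
python3 st.py
```

```text
t: 15.5
tcp_pos: [0.4768, -0.1649, 0.0091]
tool_rot: [-179.8, -0.2, 91.0]
contact_force: [-0.6, 3.8, 6.6]
opening: 0.145
15.5 [ 0.4768 -0.1649  0.0091] [-179.82   -0.2    91.05] F [-0.6  3.8  6.6] M [ 0.996  0.27  -0.242] q7 [ 13.6  34.3   0.4 119.4  -0.8  26.5 105.7] 0.145
```

```bash
python3 -m jog '[{"jaw":1,"xyz":[0,0,-1],"angular":[0,0,0.12]},{"jaw":1,"xyz":[0,0,-1],"angular":[0,0,0.24]},{"jaw":1,"xyz":[0,0,-1],"angular":[0,0,0.36]},{"jaw":1,"xyz":[0,0,-1],"angular":[0,0,0.48]}]'; python3 st.py;python3 -m jog '[{"jaw":1,"xyz":[0,0,0],"angular":[0,0,0.1]},{"jaw":1,"xyz":[0,0,0],"angular":[0,0,0.2]}]'; python3 st.py
python3 - <<'E'
from h import *
p,d,P=cloud("wrist");cv2.imwrite("pics/w18.png",p[:,:,::-1])
p,d,S=cloud("side");cv2.imwrite("pics/s18.png",cv2.resize(p[140:290,150:350,::-1],None,fx=4,fy=4))
p,d,S=cloud("top");cv2.imwrite("pics/t18.png",cv2.resize(p[170:270,180:340,::-1],None,fx=5,fy=5))
E
```

```text
t: 16.0
tcp_pos: [0.4766, -0.1653, 0.0093]
tool_rot: [-179.7, -0.0, 63.4]
contact_force: [1.9, -2.7, -17.1]
opening: 0.142
16.0 [ 0.4766 -0.1653  0.0093] [-1.7972e+02 -4.0000e-02  6.3360e+01] F [  1.9  -2.7 -17.1] M [-0.6   -0.488  0.319] q7 [  8.5  34.7   8.  119.6 -10.4  26.6  87.8] 0.142
t: 16.25
tcp_pos: [0.4765, -0.1655, 0.0092]
tool_rot: [-179.7, 0.0, 51.8]
contact_force: [0.9, -0.1, -5.1]
opening: 0.145
16.25 [ 0.4765 -0.1655  0.0092] [-1.7972e+02  4.0000e-02  5.1750e+01] F [ 0.9 -0.1 -5.1] M [-0.183  0.04   0.279] q7 [  6.4  35.   11.2 119.7 -14.4  26.9  80.3] 0.145
```

View pics/w18.png

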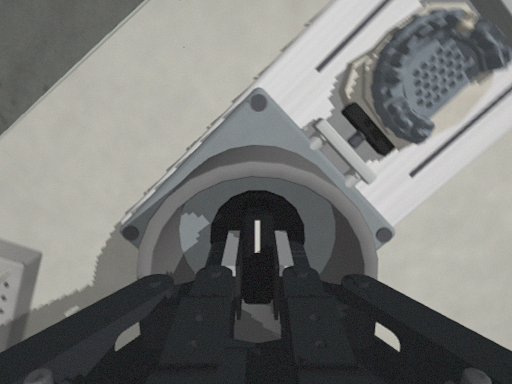

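View pics/t18.png

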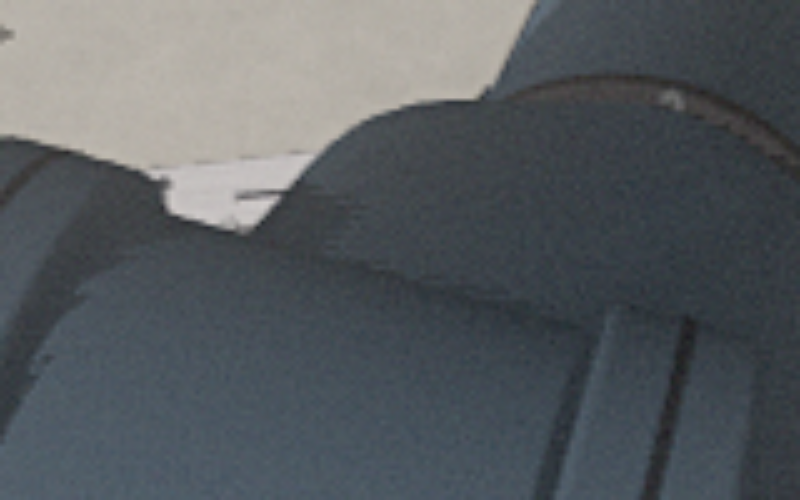

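View pics/s18.png

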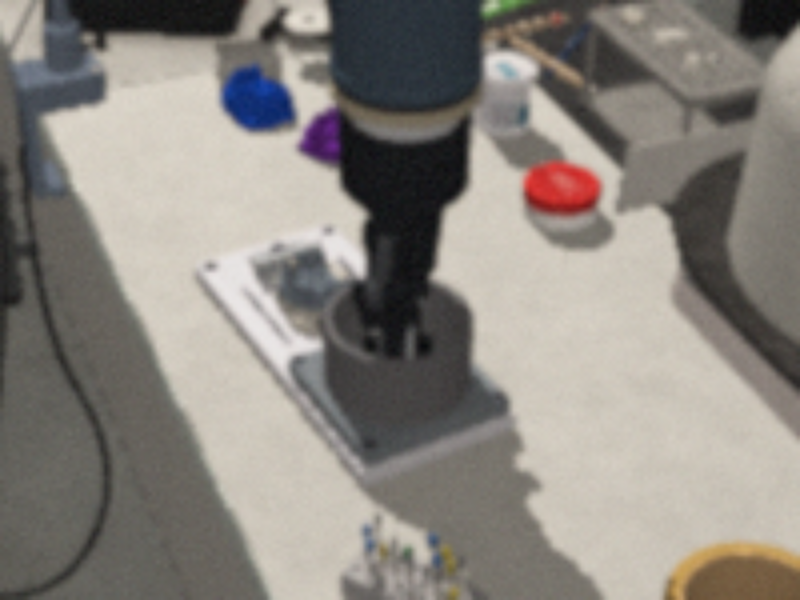

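```bash
python3 -m jog '[{"jaw":1,"xyz":[0,0,0],"angular":[0,0,0.1]},{"jaw":1,"xyz":[0,0,0],"angular":[0,0,0.2]},{"jaw":1,"xyz":[0,0,0],"angular":[0,0,0.3]}]'; python3 st.py;python3 -m jog '[{"jaw":1,"xyz":[0,0,0],"angular":[0,0,0.07]},{"jaw":1,"xyz":[0,0,0],"angular":[0,0,0.14]}]'; python3 st.py
python3 - <<'E'
from h import *
p,d,P=cloud("wrist");cv2.imwrite("pics/w19.png",p[:,:,::-1])
E
```

```text
t: 16.77
tcp_pos: [0.4762, -0.1658, 0.0092]
tool_rot: [-179.7, 0.1, 34.8]
contact_force: [-1.4, -0.8, -4.2]
opening: 0.142
16.775 [ 0.4762 -0.1658  0.0092] [-1.7975e+02  1.4000e-01  3.4770e+01] F [-1.4 -0.8 -4.2] M [-0.27   0.207  0.255] q7 [  3.4  35.5  15.8 119.8 -20.2  27.5  69.3] 0.142
t: 17.02
tcp_pos: [0.4761, -0.1659, 0.0092]
tool_rot: [-179.8, 0.2, 26.8]
contact_force: [-0.6, -1.0, -4.0]
opening: 0.144
17.025 [ 0.4761 -0.1659  0.0092] [-179.77    0.19   26.79] F [-0.6 -1.  -4. ] M [-0.177  0.106  0.271] q7 [  1.9  35.8  18.  119.8 -22.9  27.9  64.1] 0.144
```

View pics/w19.png

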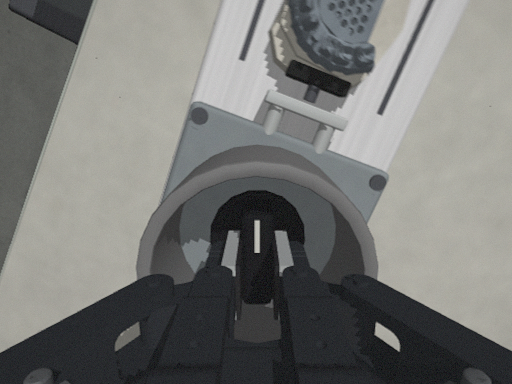

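```bash
for i in 1; do python3 -m jog '[{"jaw":1,"xyz":[0,0,0],"angular":[0,0,0.05]},{"jaw":1,"xyz":[0,0,0],"angular":[0,0,0.1]}]'; python3 st.py; done; python3 -m jog '[{"jaw":1,"xyz":[0,0,0],"angular":[0,0,0.05]}]'; python3 st.py; python3 -m jog '[{"jaw":1,"xyz":[0,0,0],"angular":[0,0,0.05]}]'; python3 st.py
python3 - <<'E'
from h import *
p,d,P=cloud("side");cv2.imwrite("pics/s20.png",cv2.resize(p[180:260,180:290,::-1],None,fx=7,fy=7,interpolation=cv2.INTER_CUBIC))
E
```

```text
t: 17.32
tcp_pos: [0.476, -0.1659, 0.0092]
tool_rot: [-179.8, 0.2, 20.8]
contact_force: [-1.1, -0.3, -3.5]
opening: 0.146
17.325 [ 0.476  -0.1659  0.0092] [-179.78    0.22   20.77] F [-1.1 -0.3 -3.5] M [-0.174  0.135  0.26 ] q7 [  0.9  36.1  19.7 119.9 -25.   28.2  60.1] 0.146
t: 17.45
tcp_pos: [0.4759, -0.1659, 0.0092]
tool_rot: [-179.8, 0.2, 17.7]
contact_force: [0.2, -0.6, -3.3]
opening: 0.14
17.45 [ 0.4759 -0.1659  0.0092] [-179.79    0.23   17.75] F [ 0.2 -0.6 -3.3] M [-0.134  0.091  0.274] q7 [  0.4  36.3  20.5 119.9 -26.   28.4  58.2] 0.14
t: 17.58
tcp_pos: [0.4758, -0.1659, 0.0092]
tool_rot: [-179.8, 0.2, 14.7]
contact_force: [-1.4, -0.1, -2.7]
opening: 0.146
17.575 [ 0.4758 -0.1659  0.0092] [-179.8     0.24   14.7 ] F [-1.4 -0.1 -2.7] M [-0.076  0.151  0.336] q7 [ -0.2  36.4  21.4 119.9 -27.   28.6  56.2] 0.146
```

View pics/s20.png

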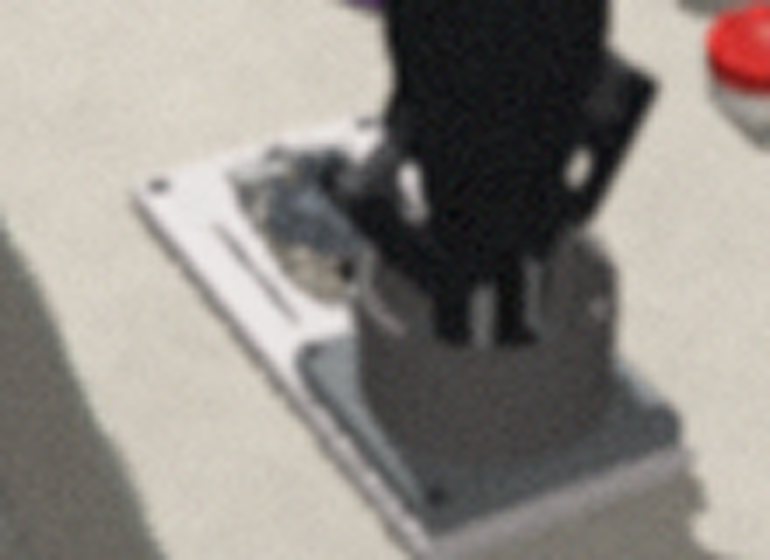

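```bash
python3 -m jog '[{"jaw":1,"xyz":[0,0,0],"angular":[0,0,0.05]}]'; python3 st.py; python3 -m jog '[{"jaw":1,"xyz":[0,0,0],"angular":[0,0,0.03]}]'; python3 st.py
```

```text
t: 17.75
tcp_pos: [0.4758, -0.1659, 0.0092]
tool_rot: [-179.8, 0.3, 11.6]
contact_force: [-1.2, 0.0, -3.1]
opening: 0.15
17.75 [ 0.4758 -0.1659  0.0092] [-179.81    0.26   11.56] F [-1.2  0.  -3.1] M [-0.189  0.145  0.306] q7 [ -0.7  36.6  22.3 120.  -28.   28.8  54.1] 0.15
t: 17.88
tcp_pos: [0.4758, -0.1659, 0.0092]
tool_rot: [-179.8, 0.3, 9.7]
contact_force: [-0.6, -0.7, -3.7]
opening: 0.146
17.875 [ 0.4758 -0.1659  0.0092] [-179.82    0.27    9.69] F [-0.6 -0.7 -3.7] M [-0.173  0.152  0.257] q7 [ -1.1  36.7  22.8 120.  -28.6  28.9  52.9] 0.146
```

```bash
python3 -m jog '[{"jaw":1,"xyz":[0,0,0],"angular":[0,0,0.04]}]' >/dev/null; python3 st.py; python3 -m jog '[{"jaw":1,"xyz":[0,0,0],"angular":[0,0,0.04]}]'>/dev/null; python3 st.py
python3 - <<'E'
from h import *
p,d,P=cloud("wrist");cv2.imwrite("pics/w21.png",p[:,:,::-1]); print(r.observe()["torque"])
p,d,P=cloud("side");cv2.imwrite("pics/s21.png",cv2.resize(p[180:260,180:290,::-1],None,fx=7,fy=7,interpolation=cv2.INTER_CUBIC));print(r.observe()["torque"])
E
```

```text
18.0 [ 0.4757 -0.1659  0.0092] [-179.83    0.28    7.25] F [-0.4 -0.5 -2.2] M [-0.194  0.203  0.341] q7 [ -1.5  36.8  23.5 120.  -29.4  29.1  51.3] 0.149
18.125 [ 0.4757 -0.1659  0.0092] [-179.84    0.29    4.81] F [-1.2 -0.7 -3.3] M [-0.164  0.191  0.345] q7 [ -1.9  36.9  24.2 120.  -30.2  29.3  49.6] 0.146
[-0.11916486  0.20438119  0.22228114]
[-0.15692655  0.15674142  0.06220732]
```

View pics/s21.png

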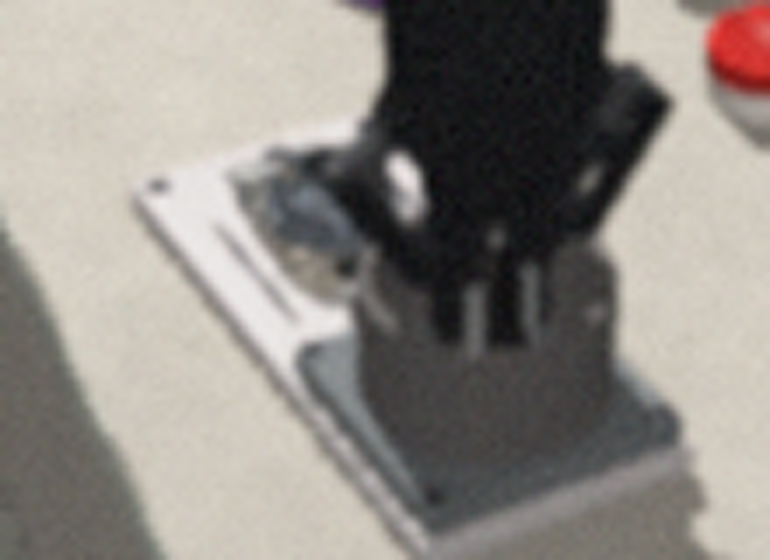

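View pics/w21.png

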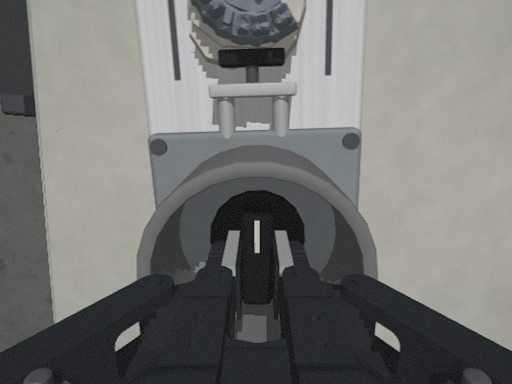

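```bash
cat > pad.py <<'E'
from h import *
import sys
p,d,P=cloud("wrist"); np.save(sys.argv[1]+"P.npy",P); np.save(sys.argv[1]+"p.npy",p); cv2.imwrite(f"pics/{sys.argv[1]}.png",p[:,:,::-1])
o=np.array([462.4,-54.3]);t=np.radians(7);ex=np.array([np.cos(t),np.sin(t)]);ey=np.array([-ex[1],ex[0]])
B=P[...,:2]*1000-o; a=B@ex;b=B@ey;z=P[...,2]*1000
m=(abs(a)<13)&(b>-70)&(b<-5)&(z>14)&(z<45)
g=p.astype(int).sum(-1)
h,e=np.histogram(b[m],np.arange(-66,-10,1))
for k in range(len(h)):
    mm=m&(b>=e[k])&(b<e[k+1])
    print(e[k],h[k],np.round(np.median(z[mm]),1) if mm.any() else '', int(np.median(g[mm])) if mm.any() else '')
E
python3 pad.py w22
```

```text
-66 114 23.9 375
-65 117 24.0 375
-64 111 24.0 374
-63 123 23.7 390
-62 120 23.4 412
-61 150 22.1 395
-60 38 23.2 430
-59 37 23.1 432
-58 37 23.3 431
-57 38 23.3 427
-56 38 23.2 436
-55 40 23.5 441
-54 41 23.3 429
-53 34 23.1 431
-52 35 23.2 431
-51 37 23.0 425
-50 40 23.5 446
-49 45 23.2 422
-48 39 23.0 429
-47 38 23.4 363
-46 42 23.3 285
-45 95 24.5 269
-44 130 25.9 409
-43 128 26.0 485
-42 134 26.0 504
-41 127 26.1 523
-40 133 26.0 531
-39 83 25.7 551
-38 29 21.5 223
-37 32 22.6 221
-36 27 22.4 219
-35 28 22.3 220
-34 32 22.2 219
-33 30 22.2 217
-32 27 22.9 169
-31 207 23.4 87
-30 139 25.0 100
-29 142 25.0 99
-28 134 24.9 92
-27 143 25.1 96
-26 138 25.0 87
-25 138 24.9 83
-24 54 24.0 127
-23 213 22.8 271
-22 217 26.0 193
-21 210 29.8 192
-20 223 31.5 190
-19 225 33.8 199
-18 170 35.0 250
-17 173 35.4 283
-16 203 35.7 260
-15 188 36.1 234
-14 164 36.3 263
-13 158 35.7 289
-12 115 35.2 300
```

```bash
cat > sp.py <<'E'
import numpy as np,sys,cv2
o=np.array([462.4,-54.3]);t=np.radians(7);ex=np.array([np.cos(t),np.sin(t)]);ey=np.array([-ex[1],ex[0]])
def meas(P,g,lo,hi):
    B=P[...,:2]*1000-o;a=B@ex;b=B@ey;z=P[...,2]*1000
    m=(abs(a)<12)&(abs(a)>5)&(b>lo)&(b<hi)
    c=m&(z>24.5)&(z<28)&(g>330); q=m&(z>23.5)&(z<27)&(g<170)
    f=lambda k:(np.percentile(b[k],[3,50,97]).round(2),b[k].mean().round(2),k.sum())
    return f(c),f(q)
for n,pic,lo,hi in(("w14","w14",-60,-36),("w15","w15",-60,-36),("w16","w16",-60,-36),("w22","w22",-48,-22),("w23","w23",-48,-20),("w24","w24",-48,-20),("w25","w25",-48,-20)):
    try: P=np.load(n+"P.npy")
    except Exception: continue
    p=cv2.imread(f"pics/{pic}.png").astype(int).sum(-1)
    c,q=meas(P,p,lo,hi); print(n,"cross",c,"pad",q,"spacing",(q[1]-c[1]).round(2),(q[0][1]-c[0][1]).round(2))
E
python3 sp.py
```

```text
w14 cross (array([-59.59, -58.46, -57.52]), np.float64(-58.68), np.int64(31)) pad (array([-47.87, -44.98, -41.96]), np.float64(-45.13), np.int64(83)) spacing 13.55 13.48
w15 cross (array([-59.91, -58.85, -58.52]), np.float64(-59.04), np.int64(20)) pad (array([-49.72, -46.46, -43.04]), np.float64(-46.48), np.int64(120)) spacing 12.56 12.39
w16 cross (array([-59.86, -59.44, -58.97]), np.float64(-59.46), np.int64(18)) pad (array([-49.96, -46.85, -43.28]), np.float64(-46.84), np.int64(230)) spacing 12.62 12.59
w22 cross (array([-43.56, -41.05, -38.55]), np.float64(-41.1), np.int64(375)) pad (array([-30.46, -27.12, -23.97]), np.float64(-27.17), np.int64(500)) spacing 13.93 13.93
```

```bash
sed -i 's/,-60,-36/,-68,-36/g' sp.py; python3 sp.py
```

```text
w14 cross (array([-62.47, -60.21, -57.58]), np.float64(-60.07), np.int64(67)) pad (array([-47.87, -44.98, -41.96]), np.float64(-45.13), np.int64(83)) spacing 14.94 15.23
w15 cross (array([-62.59, -60.08, -58.54]), np.float64(-60.34), np.int64(42)) pad (array([-49.72, -46.46, -43.04]), np.float64(-46.48), np.int64(120)) spacing 13.86 13.62
w16 cross (array([-63.5 , -60.83, -59.13]), np.float64(-60.97), np.int64(60)) pad (array([-49.96, -46.85, -43.28]), np.float64(-46.84), np.int64(230)) spacing 14.13 13.98
w22 cross (array([-43.56, -41.05, -38.55]), np.float64(-41.1), np.int64(375)) pad (array([-30.46, -27.12, -23.97]), np.float64(-27.17), np.int64(500)) spacing 13.93 13.93
```

```bash
python3 -m jog '[{"jaw":1,"xyz":[0,0,0],"angular":[0,0,0.05]}]'>/dev/null; python3 st.py; python3 pad.py w23 >/dev/null; python3 st.py;  python3 sp.py | tail -2
```

```text
18.4 [ 0.4756 -0.1659  0.0092] [-179.85    0.3     1.96] F [-0.7 -1.5 -3.3] M [-0.131  0.239  0.371] q7 [ -2.4  37.1  24.9 120.  -31.1  29.5  47.7] 0.15
18.45 [ 0.4756 -0.166   0.0092] [-179.86    0.3     1.76] F [-1.5 -0.6 -0.9] M [-0.035  0.241  0.279] q7 [ -2.4  37.1  25.  120.  -31.2  29.5  47.6] 0.146
w22 cross (array([-43.56, -41.05, -38.55]), np.float64(-41.1), np.int64(375)) pad (array([-30.46, -27.12, -23.97]), np.float64(-27.17), np.int64(500)) spacing 13.93 13.93
w23 cross (array([-43.13, -40.49, -37.93]), np.float64(-40.49), np.int64(386)) pad (array([-30.36, -27.15, -23.91]), np.float64(-27.14), np.int64(508)) spacing 13.35 13.34
```

```bash
cat > png.py <<'E'
from h import *
def pose(x,e):
    M=np.eye(4);M[:3,:3]=R.from_euler('xyz',e,degrees=True).as_matrix();M[:3,3]=x;return M
s=r.observe();c=r.get_calibration("wrist");K=np.array(c["K"]);X=np.linalg.inv(pose(s["tcp_pos"],s["tool_rot"]))@np.array(c["T"])
o=np.array([462.4,-54.3]);t=np.radians(7);ex=np.array([np.cos(t),np.sin(t)]);ey=np.array([-ex[1],ex[0]])
Fr=[("w16",[.47523,-.16464,.05799],[-179.74,-.19,93.03]),("w18",[.4765,-.1655,.0092],[-179.72,.04,51.6]),("w19",[.4761,-.1659,.0092],[-179.77,.19,26.6]),("w21",[.4757,-.1659,.0092],[-179.84,.29,4.6]),("w22",[.4757,-.1659,.0092],[-179.84,.29,4.5]),("w23",[.4756,-.1659,.0092],[-179.86,.3,1.8])]
for n,x,e in Fr:
    T=pose(x,e)@X; g=cv2.imread(f"pics/{n}.png").astype(np.float32).sum(-1)
    out=[]
    # sample intensity along clamp y, at a in +-(6..12), on plane z=25.5
    bs=np.arange(-66,-18,.1); prof=[]
    for a in list(np.arange(-11,-5,1))+list(np.arange(6,12,1)):
        W=np.stack([(o[0]+a*ex[0]+bs*ey[0])/1e3,(o[1]+a*ex[1]+bs*ey[1])/1e3,np.full_like(bs,.0255),np.ones_like(bs)])
        C=(np.linalg.inv(T)@W)[:3]; u=K@C; u=u[:2]/u[2]
        prof.append(cv2.remap(g,u[0:1].astype(np.float32),u[1:2].astype(np.float32),cv2.INTER_LINEAR)[0])
    pr=np.median(prof,0); 
    np.save("prof_"+n+".npy",pr)
    d=np.gradient(cv2.GaussianBlur(pr[None],(0,0),3)[0],bs)
    i=[k for k in range(2,len(d)-2) if abs(d[k])==max(abs(d[max(0,k-10):k+11])) and abs(d[k])>45]
    print(n,[(round(float(bs[k]),2),int(d[k])) for k in i])
E
python3 png.py
```

```text
w16 [(-62.1, 61), (-59.2, 70), (-56.5, -51), (-50.2, -232), (-41.6, 150), (-28.6, -59), (-20.3, 79), (-18.5, -74)]
w18 [(-65.6, 56), (-60.0, -57), (-53.7, 191), (-48.4, -171), (-41.2, -297), (-33.2, 230), (-30.2, -86), (-28.3, -46), (-22.2, 73), (-20.6, -59)]
w19 [(-59.9, -59), (-48.4, 182), (-43.1, -177), (-35.5, -283), (-27.8, 236), (-24.7, -65), (-19.1, 80)]
w21 [(-59.3, 112), (-57.2, -78), (-43.6, 197), (-38.3, -173), (-31.5, -272), (-23.7, 231), (-21.3, -117)]
w22 [(-59.3, 109), (-57.2, -77), (-43.5, 199), (-38.3, -187), (-31.4, -268), (-23.7, 231), (-21.3, -137)]
w23 [(-59.4, 101), (-56.7, -74), (-43.0, 196), (-37.8, -179), (-31.4, -266), (-23.6, 221), (-21.3, -109)]
```

```bash
python3 -m jog '[{"jaw":1,"xyz":[0,0,0],"angular":[0,0,0.05]}]'>/dev/null; python3 st.py; python3 pad.py w24 >/dev/null; python3 st.py;  python3 sp.py | tail -2;  sed -i 's/^Fr=.*$/Fr=[("w24",s["tcp_pos"],s["tool_rot"])]/' png.py; python3 png.py
```

```text
18.575 [ 0.4756 -0.166   0.0092] [-179.87    0.31   -1.25] F [-1.9 -1.1 -2.4] M [-0.134  0.301  0.424] q7 [ -2.9  37.3  25.8 120.  -32.2  29.8  45.6] 0.144
18.625 [ 0.4756 -0.1659  0.0092] [-179.87    0.31   -1.44] F [-1.7  0.2 -1.3] M [0.001 0.335 0.293] q7 [ -3.   37.3  25.9 120.  -32.2  29.8  45.5] 0.143
w23 cross (array([-43.13, -40.49, -37.93]), np.float64(-40.49), np.int64(386)) pad (array([-30.36, -27.15, -23.91]), np.float64(-27.14), np.int64(508)) spacing 13.35 13.34
w24 cross (array([-42.44, -39.82, -37.21]), np.float64(-39.8), np.int64(392)) pad (array([-30.26, -27.  , -23.76]), np.float64(-27.01), np.int64(508)) spacing 12.79 12.82
w24 [(-59.4, 105), (-56.7, -84), (-42.3, 207), (-37.1, -178), (-31.4, -262), (-23.6, 225), (-21.3, -107)]
```

```bash
python3 -m jog '[{"jaw":1,"xyz":[0,0,0],"angular":[0,0,0.02]},{"jaw":1,"xyz":[0,0,0],"angular":[0,0,0.02]}]'>/dev/null; python3 st.py; python3 pad.py w25 >/dev/null; python3 sp.py | tail -2
python3 -m jog '[{"jaw":0.34,"xyz":[0,0,0],"angular":[0,0,0]},{"jaw":0.34,"xyz":[0,0,0],"angular":[0,0,0]},{"jaw":0.34,"xyz":[0,0,0],"angular":[0,0,0]}]'; python3 st.py; python3 pad.py w26 >/dev/null
```

```text
18.875 [ 0.4755 -0.166   0.0092] [-179.88    0.32   -2.62] F [-2.   0.  -1.8] M [-0.093  0.331  0.255] q7 [ -3.2  37.4  26.2 120.1 -32.6  29.9  44.7] 0.149
w24 cross (array([-42.44, -39.82, -37.21]), np.float64(-39.8), np.int64(392)) pad (array([-30.26, -27.  , -23.76]), np.float64(-27.01), np.int64(508)) spacing 12.79 12.82
w25 cross (array([-41.98, -39.42, -36.87]), np.float64(-39.36), np.int64(382)) pad (array([-30.25, -27.05, -23.8 ]), np.float64(-27.04), np.int64(511)) spacing 12.32 12.37
t: 19.3
tcp_pos: [0.4758, -0.166, 0.0093]
tool_rot: [-179.9, 0.3, -2.6]
contact_force: [0.3, -1.1, 0.8]
opening: 0.329
19.3 [ 0.4758 -0.166   0.0093] [-179.88    0.29   -2.6 ] F [ 0.3 -1.1  0.8] M [ 0.014  0.018 -0.017] q7 [ -3.2  37.4  26.2 120.  -32.6  29.9  44.7] 0.329
```

View pics/w26.png

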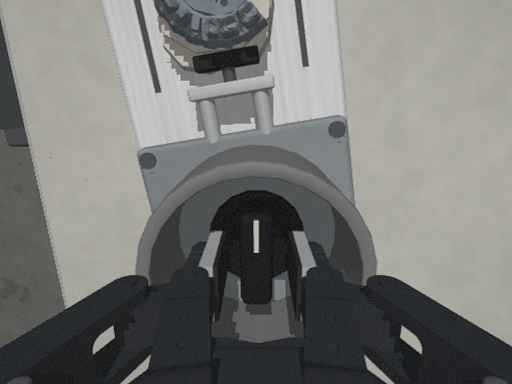

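```bash
python3 -m jog '[{"jaw":0.34,"xyz":[0,0,-15],"angular":[0,0,0]},{"jaw":0.34,"xyz":[0,0,-40],"angular":[0,0,0]},{"jaw":0.34,"xyz":[0,0,-90],"angular":[0,0,0]},{"jaw":0.34,"xyz":[0,0,-150],"angular":[0,0,0]},{"jaw":0.34,"xyz":[0,0,-190],"angular":[0,0,0]},{"jaw":0.34,"xyz":[0,0,-190],"angular":[0,0,0]}]'; python3 st.py; python3 pad.py w27 >/dev/null
python3 - <<'E'
from h import *
p,d,P=cloud("side");cv2.imwrite("pics/s27.png",cv2.resize(p[150:280,160:300,::-1],None,fx=5,fy=4.6,interpolation=cv2.INTER_CUBIC))
P=np.load("w27P.npy");o=np.array([462.4,-54.3]);t=np.radians(7);ex=np.array([np.cos(t),np.sin(t)]);ey=np.array([-ex[1],ex[0]])
B=P[...,:2]*1000-o;a=B@ex;b=B@ey;z=P[...,2]*1000
m=(abs(a)<15)&(b>30)&(b<50)&(z>25)&(z<32)
for k in range(28,48): 
    mm=(abs(a)<15)&(b>=k)&(b<k+1); print(k,mm.sum(),np.nanmedian(z[mm]).round(1),end=' | ')
E
```

```text
t: 20.1
tcp_pos: [0.4781, -0.1673, 0.203]
tool_rot: [-179.9, -0.1, -2.6]
contact_force: [-0.1, 0.1, -0.1]
opening: 0.331
20.1 [ 0.4781 -0.1673  0.203 ] [-1.7992e+02 -6.0000e-02 -2.6100e+00] F [-0.1  0.1 -0.1] M [ 0.02  -0.028  0.016] q7 [-14.8  22.8  41.2 108.1 -18.2  55.7  32. ] 0.331
28 38 34.5 | 29 31 34.5 | 30 36 34.2 | 31 24 34.3 | 32 20 34.2 | 33 16 28.9 | 34 10 27.8 | 35 15 25.3 | 36 74 25.1 | 37 32 26.3 | 38 34 26.2 | 39 39 26.1 | 40 37 26.2 | 41 39 26.4 | 42 37 26.5 | 43 28 26.3 | 44 6 25.0 | 45 0 nan | 46 6 16.2 | 47 34 15.1 |
  return np.nanmean(a, axis, out=out, keepdims=keepdims)
```

View pics/w27.png

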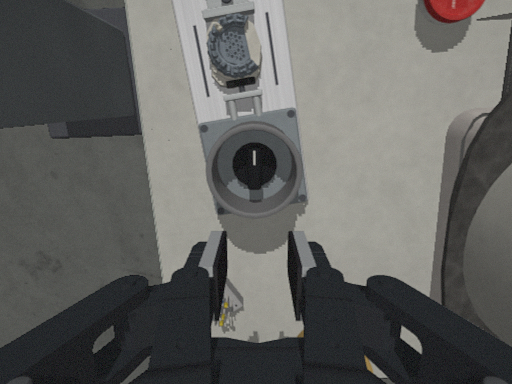

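View pics/s27.png

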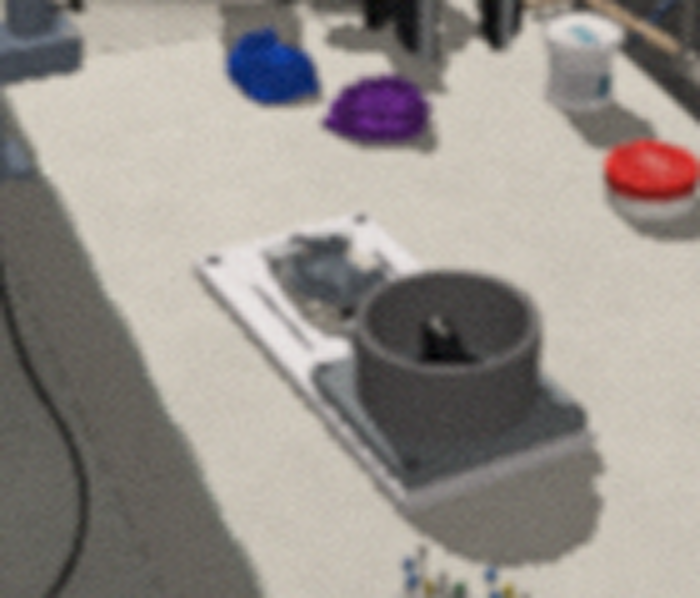

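```bash
python3 -c "
from cell import r
print(r.sign_off())"
```

```text
the job is handed in; nothing more can be done
None
```

The job is handed in at about t = 20 s. The white dental model lies teeth up on the clamp bed, held between the pad and the end stop. The gripper has let go and is clear above the collar.

- **Placing:** I passed the arm inside the leaning lamp pole and gripped the model along its x axis. I turned it about 12° to match the clamp and set it on the bed. The last pictures show it lying flat against the end stop.
- **Knob:** I turned it clockwise about 94° (1.63 rad) in one grip and let go. It stayed where I left it. The collar was not forced; the highest tool force I read inside it was about 17 N, while turning the knob.
- **Clamping force:** My estimate is 11 to 13 N. The knob torque gives about 12 to 13 N, though its readings scatter by about 0.03 N m. The pad's spring compression, about 2.1 to 2.4 mm in the wrist pictures, gives about 10.5 to 11.6 N. While the knob made its last steps the pad stood still, so the model was already against the stop.
- **What disagreed:** The fingertips sat about 28 to 31 mm short of the reported tool point. I set the grasp heights from the camera depth and from contact instead.
- **Bystanders:** I moved nothing near the tin, jar, bur block or the coloured look-alikes. I made no separate check of their positions at the end.

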